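# Dry-lay and moisture-test a panel for glueing on the saw table

### The arm

A 6-joint arm with a two-finger parallel gripper is mounted at the origin on the work surface. World frame = base frame: x ahead of the robot, y to its left, z up, the work surface at z = 0. Lengths are in mm, angles in rad, forces in N, time in s.
With the tool pointing down it reaches from about 325 to 775 mm from the base axis. Payload 9.3 kg.
Tool frame: the origin (TCP) lies on the mounting face of the last link; the fingertips stand 173 mm ahead of it and the grasp point (between the pads) lies 155 mm ahead of it; y points along the fingers, z is the direction in which the jaws open and shut, and the axes are right-handed (so a half turn about y gives the same grasp; the last joint's range is limited). The gripper opens to 85 mm and grips with 20 to 120 N. Pads are 22 mm wide; open, the fingers measure 114 mm over their backs; the gripper's body (76 mm by 85 mm) begins 54 mm behind the grasp point. The pads swing forward as they close: fully open they stand 13 mm farther back than shut.
Start: joints at [-1.48, 0.259, 0.021, 1.334, 0, 1.418], TCP at [132.759, -533.734, 404.679] pointing down, gripper open.
Joint ranges: [-3.04, 3.04], [-0.91, 1.82], [-1.04, 1.36], [-1.92, 1.95], [-1.52, 1.45], [-3.14, 3.14]. Speed limits (rad/s): [2.22, 2.22, 2.79, 3.14, 3.14, 3.14].

### API

Orientations are given as a unit quaternion [x, y, z, w].
In Python, from plant import observe, camera, get_calibration, sign_off gives the robot as it stands. The module is installed in compiled form; this text tells all that it offers.
- The arm moves only by the tool apply_moves, never from a script. Its argument "targets" is a list that holds one entry, the list of rows, each a list of 5 numbers: the shift along the tool's x, y, z in cm, then the turn about the tool's y in degrees, then the gripper command: -1 is fully open, 1 is shut, values between are in proportion. In form: [[[tx, ty, tz, twist, gripper], ...]]. A call has 1 to 20 rows; each row shifts and turns the commanded pose from where the row before left it, along the tool's axes as they then stand; what a row does not reach is not made up. A row lasts 1/10 s, in which the tool goes at most 50 mm and 8.59 degrees, less where a joint would pass 70% of its speed; a pose out of reach is approached as far as the arm can. A call with a gripper value outside its range is refused whole. The fingers move at their own pace and stop on an object; "grip_force" is the grip in N (left out, the last holds). Time passes only in rows, so rows that do not move let the fingers close. It gives the time, the measured TCP pose, the force and the opening at its end, in the units of the state.
- observe(): the state, without advancing time (a new reading comes with each control period).
- camera(name): name is "side" or "top"; returns (picture, depth): 420x560x3 uint8, red, green, blue; 420x560 float32, mm along the optical axis (not along the pixel's ray), 0 where there is no reading.
- get_calibration(name): a dict with "intrinsics" (3x3 intrinsics, pixels), "camera_from_world" (4x4, takes a point from world to camera coordinates). Camera axes: x right, y down, z forward; pixel columns grow to the right and rows downward; lengths in mm; the calibration is good to about 2 mm. A picture is of the moment at which its call begins. get_calibration takes no time and is no camera call.
- sign_off(): hands the job in, once; it reports no verdict.
The state is a dict: "time": time; "joint_positions": joint angles; "dq": joint speeds; "tau": joint torques, N m; "tool_pos": TCP position; "eef_rot": TCP orientation; "force": force on the tool from outside, world axes, zero at the start; "ft_torque": the same for the moment, N m; "finger_gap": finger opening in mm.
Only numpy, scipy, OpenCV 4.12 (cv2) and the standard library are available. Lean on these libraries where they do the work, as an engineer would, in place of code of your own. Each camera call takes 0.05 s, during which the arm holds its last target.

### The job

Get this panel ready for glueing: keeping their order, slide the loose boards together on the saw table, flush against the fence and against one another with no gaps. Then take the moisture meter and, working outwards from the board at the fence, press its pins for about a second on the two crayon crosses of each board, first the one nearer you and then the far one. Lay the meter back flat in the middle of its rubber mat and stand the fallen glue bottle upright on the saw top; leave the panel closed up and the saw blade, tape measure and try square where they are.

Things in the scene. Friction and masses are not known exactly. Their poses are not given: they have to be found in the camera images.
- fence: the saw's aluminium rip fence, fixed, a straight bar 740 x 40 x 45 mm high standing on the saw table to the robot's left and running straight away from the robot (its x axis = world x). Origin at the centre of its underside; the working face is the upright plane at y = -20 mm in its frame, and the boards lie on that -y side.
- board1: loose bare wood board 200 x 44 x 20 mm thick, about 123 g, lying flat, length (x axis) roughly along the fence: the one nearest the fence when all four are there (two or three are; they start in this order from the fence outwards). Origin at the centre of its underside, z up. Slides easily when pushed on its long edge.
- mark1a (a point): middle of the dark 26 mm crayon cross nearer the robot on the top face of board1: x = -55 mm, y = 0, z = 20 mm of the board
- mark1b (a point): middle of the dark 26 mm crayon cross farther from the robot on the top face of board1: x = 60 mm, y = 0, z = 20 mm of the board
- board2: loose bare wood board 230 x 52 x 20 mm thick, about 167 g, lying flat, length (x axis) roughly along the fence: the second from the fence when all four are there (two or three are; they start in this order from the fence outwards). Origin at the centre of its underside, z up. Slides easily when pushed on its long edge.
- mark2a (a point): middle of the dark 26 mm crayon cross nearer the robot on the top face of board2: x = -70 mm, y = 0, z = 20 mm of the board
- mark2b (a point): middle of the dark 26 mm crayon cross farther from the robot on the top face of board2: x = 50 mm, y = 0, z = 20 mm of the board
- board3: loose bare wood board 210 x 40 x 20 mm thick, about 118 g, lying flat, length (x axis) roughly along the fence: the third from the fence when all four are there (two or three are; they start in this order from the fence outwards). Origin at the centre of its underside, z up. Slides easily when pushed on its long edge.
- mark3a (a point): middle of the dark 26 mm crayon cross nearer the robot on the top face of board3: x = -50 mm, y = 0, z = 20 mm of the board
- mark3b (a point): middle of the dark 26 mm crayon cross farther from the robot on the top face of board3: x = 65 mm, y = 0, z = 20 mm of the board
- board4: loose bare wood board 220 x 48 x 20 mm thick, about 148 g, lying flat, length (x axis) roughly along the fence: the one farthest from the fence when all four are there (two or three are; they start in this order from the fence outwards). Origin at the centre of its underside, z up. Slides easily when pushed on its long edge.
- mark4a (a point): middle of the dark 26 mm crayon cross nearer the robot on the top face of board4: x = -65 mm, y = 0, z = 20 mm of the board
- mark4b (a point): middle of the dark 26 mm crayon cross farther from the robot on the top face of board4: x = 55 mm, y = 0, z = 20 mm of the board
- meter: grey pin moisture meter lying flat on the mat, pins roughly towards the robot, 160 g: case 115 x 38 wide x 26 mm thick (x = -77 to 38), nose 30 wide, 14 thick (to x = 63), two steel pins 18 mm apart (to x = 77, at z = 13). Origin mid-length at the underside, x to the pins, z up out of the display. Grip it across its width; tipped 45 degrees pins-down, the pins reach the wood before the fingers.
- meter_tip (a point): point midway between the ends of the two pins of the meter: x = 77, y = 0, z = 13 mm of the meter
- mat: flat black rubber mat 220 (x) x 130 (y) x 3 mm, fixed on the saw table to the robot's right; origin at the centre of its underside. The meter lies on it.
- bottle: white squeeze bottle of wood glue, about 280 g, fallen over: flat-sided body 36 (x) x 52 (y) x 110 mm, a shoulder, then a grey nozzle; 163 mm tall in all. Origin at the centre of its base, z along its height towards the nozzle (upright when z points up). At the start it lies on a broad side, 36 mm high, its z axis level and pointing roughly away from the robot.
- bottle_tip (a point): end of the glue bottle's nozzle, 163 mm from its base on its axis
- sawblade: bystander: circular saw blade lying flat, 210 mm across, 2.5 mm thick; origin at the centre of its underside. Leave alone.
- tape: bystander: tape measure 70 x 40 x 62 mm high; origin at the centre of its underside. Leave alone.
- trysquare: bystander: try square with a 120 mm wooden stock along y and a 150 mm steel blade along +x, 16 mm high; origin under the middle of the stock. Leave alone.
There are look-alikes about, which are no part of the job. Of the things shaped like the meter, the grey one is meant.

How it is judged (in metres and radians):
On the way, in this order (a step that is already met when the one before it is completed fails the run):
1. the boards are closed up flush against the fence and one another ((y of board1 in the frame of fence between -0.045 and -0.039 m and angle between the x axis of board1 and the x axis of fence, either way round below 0.025 rad) and height (world z) of each of board1, board2, board3, board4 below 0.004 m and angle between each of board1, board2, board3, board4's own z axis and vertical below 0.05 rad and ((y of board2 in the frame of fence between -0.049 and -0.043 m and angle between the x axis of board2 and the x axis of fence, either way round below 0.025 rad) or (y of board2 in the frame of board1 between -0.051 and -0.045 m and angle between the x axis of board2 and the x axis of board1, either way round below 0.025 rad) or (y of board2 in the frame of board1 between 0.045 and 0.051 m and angle between the x axis of board2 and the x axis of board1, either way round below 0.025 rad)) and ((y of board3 in the frame of fence between -0.043 and -0.037 m and angle between the x axis of board3 and the x axis of fence, either way round below 0.025 rad) or (y of board3 in the frame of board1 between -0.045 and -0.039 m and angle between the x axis of board3 and the x axis of board1, either way round below 0.025 rad) or (y of board3 in the frame of board1 between 0.039 and 0.045 m and angle between the x axis of board3 and the x axis of board1, either way round below 0.025 rad) or (y of board3 in the frame of board2 between -0.049 and -0.043 m and angle between the x axis of board3 and the x axis of board2, either way round below 0.025 rad) or (y of board3 in the frame of board2 between 0.043 and 0.049 m and angle between the x axis of board3 and the x axis of board2, either way round below 0.025 rad)) and ((y of board4 in the frame of fence between -0.047 and -0.041 m and angle between the x axis of board4 and the x axis of fence, either way round below 0.025 rad) or (y of board4 in the frame of board1 between -0.049 and -0.043 m and angle between the x axis of board4 and the x axis of board1, either way round below 0.025 rad) or (y of board4 in the frame of board1 between 0.043 and 0.049 m and angle between the x axis of board4 and the x axis of board1, either way round below 0.025 rad) or (y of board4 in the frame of board2 between -0.053 and -0.047 m and angle between the x axis of board4 and the x axis of board2, either way round below 0.025 rad) or (y of board4 in the frame of board2 between 0.047 and 0.053 m and angle between the x axis of board4 and the x axis of board2, either way round below 0.025 rad) or (y of board4 in the frame of board3 between -0.047 and -0.041 m and angle between the x axis of board4 and the x axis of board3, either way round below 0.025 rad) or (y of board4 in the frame of board3 between 0.041 and 0.047 m and angle between the x axis of board4 and the x axis of board3, either way round below 0.025 rad))), for 0.2 s.
2. the meter's pins are pressed on the near cross of board1 (distance between meter_tip and mark1a below 0.01 m and contact force between meter and board1 above 0.5 N), for 0.5 s.
3. the meter's pins are pressed on the far cross of board1 (distance between meter_tip and mark1b below 0.01 m and contact force between meter and board1 above 0.5 N), for 0.5 s.
4. the meter's pins are pressed on the near cross of board2 (distance between meter_tip and mark2a below 0.01 m and contact force between meter and board2 above 0.5 N), for 0.5 s.
5. the meter's pins are pressed on the far cross of board2 (distance between meter_tip and mark2b below 0.01 m and contact force between meter and board2 above 0.5 N), for 0.5 s.
6. the meter's pins are pressed on the near cross of board3 (distance between meter_tip and mark3a below 0.01 m and contact force between meter and board3 above 0.5 N), for 0.5 s.
7. the meter's pins are pressed on the far cross of board3 (distance between meter_tip and mark3b below 0.01 m and contact force between meter and board3 above 0.5 N), for 0.5 s.
8. the meter's pins are pressed on the near cross of board4 (distance between meter_tip and mark4a below 0.01 m and contact force between meter and board4 above 0.5 N), for 0.5 s.
9. the meter's pins are pressed on the far cross of board4 (distance between meter_tip and mark4b below 0.01 m and contact force between meter and board4 above 0.5 N), for 0.5 s.
At the end, for the whole second after the job is handed in: Every board there lies flat with its long edge against the fence or the next board (gap at most 3 mm, parallel within 0.025 rad); the meter lies flat on the mat with its origin within 50 mm of the mat's centre; the glue bottle stands upright (within 0.08 rad) on the table; all at rest (all of step 1 and horizontal distance between meter and mat below 0.05 m and height (world z) of meter_tip between 0.01 and 0.022 m and (angle between meter's own z axis and vertical below 0.1 rad or angle between meter's own z axis and vertical above 3.04 rad) and angle between bottle's own z axis and vertical below 0.08 rad and height (world z) of bottle below 0.008 m and linear speed of each of board1, board2, board3, board4, meter, bottle below 0.02 m/s); the robot touches nothing.
It fails at once if the saw blade is shifted more than 30 mm (distance of sawblade from where it was at the start of the episode above 0.03 m).
It fails at once if the tape measure is shifted more than 30 mm (distance of tape from where it was at the start of the episode above 0.03 m).
It fails at once if the try square is shifted more than 30 mm (distance of trysquare from where it was at the start of the episode above 0.03 m).
Of board1, board2, board3, board4 only 2 to 3 are there at a start; the rules pass over those that are not, and their reading is None.
At some moment in a run one of board1, board2, board3, board4, bottle may be knocked a few centimetres aside while the robot is not near it.
Once in a run the grip may slacken for a moment while it holds something.
It also fails if it takes over 208 s, if anything falls off the work surface, if the arm or the gripper's body presses on something with over 40 N, if the wrist force passes 120 N, or if a joint passes its speed limit or range.

## Working session

There is one attempt and no reset: what is moved stays moved. The work goes in short steps, Python scripts to look and compute and a tool call to move; the robot and the scene stay as the last step left them, time stands still between calls to the robot, and variables do not carry over. Pictures are saved under pics/ and viewed, and the job is handed in when it is done.

Besides the shell and the picture viewer there is one more tool, called after "Emit:" as name(argument=value, ...), one argument or row to a line, values as JSON. apply_moves: Moves the arm, as the interface text tells. Its arguments: {"type":"object","properties":{"targets":{"type":"array"},"grip_force":{"type":"number"}},"required":["targets"]}

```bash
mkdir -p pics; ls
cat > h.py <<'E'
import numpy as np, cv2
from plant import observe, camera, get_calibration, sign_off
def save(n,img): cv2.imwrite('pics/'+n,cv2.cvtColor(img,cv2.COLOR_RGB2BGR))
def ray(name,u,v,z):
    c=get_calibration(name);K=np.array(c['intrinsics']);T=np.array(c['camera_from_world'])
    R=T[:3,:3];t=T[:3,3];o=-R.T@t
    d=R.T@np.linalg.inv(K)@np.array([u,v,1.]);s=(z-o[2])/d[2];return o+s*d
def proj(name,p):
    c=get_calibration(name);K=np.array(c['intrinsics']);T=np.array(c['camera_from_world'])
    q=K@(T[:3,:3]@np.array(p,float)+T[:3,3]);return q[:2]/q[2]
def cloud(name,d):
    c=get_calibration(name);K=np.array(c['intrinsics']);T=np.array(c['camera_from_world'])
    v,u=np.mgrid[:d.shape[0],:d.shape[1]]
    P=np.stack([(u-K[0,2])/K[0,0]*d,(v-K[1,2])/K[1,1]*d,d],-1)
    W=(P-T[:3,3])@T[:3,:3]; W[d==0]=np.nan; return W
E
python3 - <<'E'
from h import *
print(observe())
for n in('top','side'):
    p,d=camera(n);save(n+'0.png',p);np.save(n+'0.npy',d);np.save(n+'0p.npy',p)
    c=get_calibration(n);print(n,c)
E
```

```text
pics
{'time': 0.0, 'joint_positions': array([-1.47959843e+00,  2.59214567e-01,  2.07874923e-02,  1.33373392e+00,
       -1.78408469e-05,  1.41819509e+00]), 'dq': array([-0.00073758, -0.00056014, -0.00131929,  0.00092577, -0.00028766,
        0.00151954]), 'tau': array([-6.13208085e-04, -5.55635512e+01,  3.44529104e+01,  1.36913158e-02,
       -3.14499266e-04, -4.22423636e-05]), 'tool_pos': array([ 132.75354195, -533.69071017,  404.06399337]), 'eef_rot': array([-0.08597417,  0.70234194, -0.70137704,  0.08599119]), 'force': array([0.40302245, 0.46501212, 0.13143791]), 'ft_torque': array([-0.02072812,  0.03476191,  0.01453435]), 'finger_gap': 85.33964701183757}
top {'intrinsics': array([[472.71313392,   0.        , 277.97040709],
       [  0.        , 472.71313392, 213.58063145],
       [  0.        ,   0.        ,   1.        ]]), 'camera_from_world': array([[-2.46119190e-03, -9.99963930e-01, -8.12909262e-03,
        -3.41689920e+01],
       [-9.82626193e-01,  3.92696018e-03, -1.85554154e-01,
         5.38753817e+02],
       [ 1.85579383e-01,  7.53117495e-03, -9.82600414e-01,
         1.18035916e+03],
       [ 0.00000000e+00,  0.00000000e+00,  0.00000000e+00,
         1.00000000e+00]])}
side {'intrinsics': array([[435.31070227,   0.        , 281.74482744],
       [  0.        , 435.31070227, 206.4523189 ],
       [  0.        ,   0.        ,   1.        ]]), 'camera_from_world': array([[-8.23483593e-01, -5.67319321e-01, -4.85387716e-03,
         4.34450837e+02],
       [-2.88844958e-01,  4.26601419e-01, -8.57076321e-01,
         1.97517670e+02],
       [ 4.88306627e-01, -7.04386270e-01, -5.15166595e-01,
         6.92628024e+02],
       [ 0.00000000e+00,  0.00000000e+00,  0.00000000e+00,
         1.00000000e+00]])}
```

View pics/top0.png

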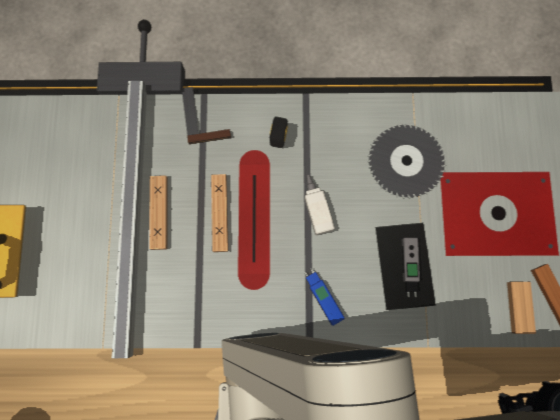

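View pics/side0.png

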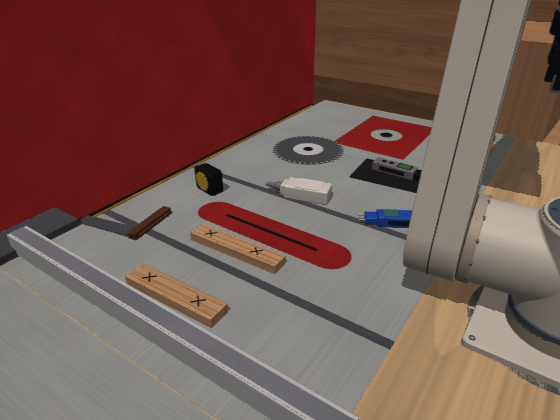

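The top view shows two cross-marked boards at (158,212) and (220,212), the fence at (130,220), the grey meter on the mat at (411,262), the blue look-alike at (325,298), the bottle at (319,208) and the try square at (205,130). It also shows the tape at (279,132), the blade at (406,160), and unmarked scrap boards at (520,306) and (548,290). Next I measure.

Run:
```python
from h import *
p=np.load('top0p.npy');d=np.load('top0.npy')
W=cloud('top',d)
hsv=cv2.cvtColor(p,cv2.COLOR_RGB2HSV)
# crop upscales
c=p[165:340,95:455];save('crop0.png',cv2.resize(c,None,fx=2.2,fy=2.2,interpolation=cv2.INTER_CUBIC))
# boards: height mask
def comp(mask,lab):
    n,l,s,ce=cv2.connectedComponentsWithStats(mask.astype(np.uint8))
    for i in range(1,n):
        if s[i,4]>120:
            ys,xs=np.where(l==i); P=W[ys,xs]; P=P[~np.isnan(P).any(1)]
            h=np.percentile(P[:,2],[10,50,90])
            pts=np.array([ray('top',x,y,h[1])[:2] for x,y in zip(xs,ys)],np.float32)
            print(lab,i,s[i,4],ce[i].round(1),'z',h.round(1),cv2.minAreaRect(pts))
m=(W[...,2]>12)&(W[...,0]>300)&(W[...,0]<760)
orange=(hsv[...,0]>5)&(hsv[...,0]<22)&(hsv[...,1]>70)&m
comp(orange,'board')
comp(m&(p.min(2)>170),'white')
yy,xx=np.mgrid[:420,:560]
comp(m&(xx>370)&(xx<440)&(yy>225)&(yy<310),'meter')
blk=(p.max(2)<45)&(xx>370)&(xx<440)&(yy>218)&(yy<315);comp(blk,'mat')
f=m&(xx>100)&(xx<150)&(yy>100);comp(f,'fence')
print(W[200:240:10,120:140:2,:][0].round(0))
```

```text
board 4 1141 [218.6 212.7] z [16.2 19.4 22.7] ((549.5653686523438, 122.827880859375), (210.28306579589844, 39.6883659362793), 2.4216437339782715)
board 5 1223 [157.2 212.1] z [16.2 19.4 22.5] ((551.0167846679688, 287.1266174316406), (199.39266967773438, 46.006500244140625), 2.3805432319641113)Traceback (most recent call last):
  File "<stdin>", line 18, in <module>
  File "<stdin>", line 14, in comp
  File "h.py", line 5, in ray
    c=get_calibration(name);K=np.array(c['intrinsics']);T=np.array(c['camera_from_world'])
ValueError: time passes only in moves, steps and waits
```

View pics/crop0.png

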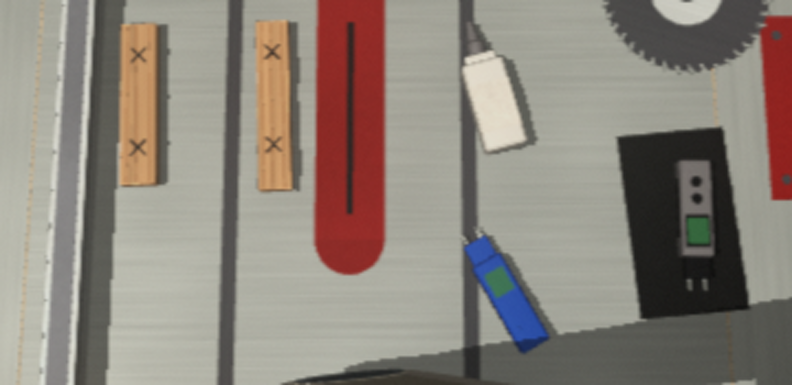

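The two boards are 199x46 (board1) and 210x40 (board3). I'll save the calibration to a file so that it is not queried too often.

```bash
python3 - <<'E'
s=open('h.py').read()
s=s.replace("def save","import json,os\nif not os.path.exists('cal.npz'):\n    np.savez('cal.npz',**{n+k:np.array(get_calibration(n)[k]) for n in('top','side') for k in('intrinsics','camera_from_world')})\n_C=np.load('cal.npz');_D={n:{k:_C[n+k] for k in('intrinsics','camera_from_world')} for n in('top','side')}\ndef gc(n): return _D[n]\ndef save",1)
a,b=s.split('def save',1); b=b.replace('get_calibration(','gc(')
open('h.py','w').write(a+'def save'+b)
E
cat >> h.py <<'E'
def rays(name,xs,ys,z):
    c=gc(name);K=c['intrinsics'];T=c['camera_from_world'];R=T[:3,:3];o=-R.T@T[:3,3]
    D=(R.T@np.linalg.inv(K)@np.stack([xs,ys,np.ones(len(xs))])).T
    return o+((z-o[2])/D[:,2])[:,None]*D
def comp(mask,W,lab,name='top',z=None,mn=120):
    n,l,s,ce=cv2.connectedComponentsWithStats(mask.astype(np.uint8))
    for i in range(1,n):
        if s[i,4]>mn:
            ys,xs=np.where(l==i); P=W[ys,xs]; P=P[~np.isnan(P).any(1)]
            h=np.percentile(P[:,2],[10,50,90])
            zz=h[1] if z is None else z
            pts=rays(name,xs,ys,zz)[:,:2].astype(np.float32)
            r=cv2.minAreaRect(pts)
            print(lab,s[i,4],'px',ce[i].round(0),'z',h.round(1),'c',np.round(r[0],1),'size',np.round(r[1],1),'ang',round(r[2],2))
E
python3 - <<'E'
from h import *
p=np.load('top0p.npy');d=np.load('top0.npy')
W=cloud('top',d)
m=(W[...,2]>12)&(W[...,0]>250)&(W[...,0]<800)
yy,xx=np.mgrid[:420,:560]
comp(m&(p.min(2)>150)&(xx>295)&(xx<345)&(yy>175)&(yy<240),W,'bottle',z=36)
mm=m&(xx>370)&(xx<440)&(yy>225)&(yy<310);comp(mm,W,'meter',z=26)
comp((p.max(2)<45)&(xx>370)&(xx<440)&(yy>218)&(yy<312),W,'mat',z=3)
hsv=cv2.cvtColor(p,cv2.COLOR_RGB2HSV)
mt=m&(xx>370)&(xx<440)&(yy>225)&(yy<310)&(p.min(2)>60); comp(mt,W,'metercase',z=26)
for y in range(110,350,24):
    print(y,[ (x,p[y,x].mean().round(),W[y,x].round(0).tolist()) for x in range(112,150,3)] if y==206 else '')
f=(W[...,2]>38)&(W[...,2]<55)&(xx>100)&(xx<150)&(yy>100)
for y in range(110,350,30):
    q=np.where(f[y])[0]; r=rays('top',np.array([q.min()-.5,q.max()+.5]),np.array([y,y]),45.);print(y,q.min(),q.max(),r.round(1).tolist())
for n,(u,v,z) in dict(m1a=(157.5,231.5,20),).items(): print(n,ray('top',u,v,z))
# cross refine
for lab,(x0,x1) in dict(b1=(147,169),b3=(210,230)).items():
    g=p[170:255,x0:x1].astype(float).mean(2); 
    for a,b in((172,205),(215,252)):
        s=p[a:b,x0+5:x1-5].mean(2); w=np.clip(95-s,0,None); ys,xs=np.mgrid[:s.shape[0],:s.shape[1]]
        print(lab,w.sum(),ray('top',x0+5+(w*xs).sum()/w.sum(),a+(w*ys).sum()/w.sum(),20).round(1))
E
```

```text
bottle 795 px [319. 211.] z [32.2 35.5 38.5] c [ 551.  -142.7] size [116.4  50.1] ang 14.86
meter 856 px [410. 264.] z [20.3 27.8 31.6] c [ 402.9 -378. ] size [ 41.4 153.4] ang 87.08
mat 3152 px [404. 268.] z [-0.2  3.1  7. ] c [ 406.2 -370.9] size [217.2 125.8] ang 4.84
metercase 430 px [410. 256.] z [25.6 28.7 31.7] c [ 420.9 -380.8] size [ 37.4 112. ] ang 89.01
110 
134 
158 
182 
206 [(112, np.float64(163.0), [572.0, 419.0, -6.0]), (115, np.float64(166.0), [571.0, 409.0, 0.0]), (118, np.float64(166.0), [570.0, 400.0, 2.0]), (121, np.float64(201.0), [561.0, 376.0, 49.0]), (124, np.float64(125.0), [562.0, 369.0, 44.0]), (127, np.float64(121.0), [561.0, 361.0, 46.0]), (130, np.float64(121.0), [561.0, 353.0, 46.0]), (133, np.float64(187.0), [nan, nan, nan]), (136, np.float64(82.0), [564.0, 341.0, 35.0]), (139, np.float64(73.0), [570.0, 342.0, 5.0]), (142, np.float64(87.0), [570.0, 335.0, 1.0]), (145, np.float64(88.0), [571.0, 328.0, -4.0]), (148, np.float64(91.0), [571.0, 319.0, -1.0])]
230 
254 
278 
302 
326 
110 126 140 [[829.6, 380.5, 45.0], [829.4, 339.3, 45.0]]
140 124 138 [[743.6, 380.9, 45.0], [743.4, 340.3, 45.0]]
170 123 137 [[659.6, 378.7, 45.0], [659.5, 338.6, 45.0]]
200 121 135 [[577.7, 379.2, 45.0], [577.6, 339.6, 45.0]]
230 119 134 [[497.8, 379.7, 45.0], [497.6, 337.9, 45.0]]
260 117 132 [[419.7, 380.1, 45.0], [419.6, 338.8, 45.0]]
290 115 131 [[343.4, 380.6, 45.0], [343.3, 337.2, 45.0]]
320 114 130 [[268.9, 378.5, 45.0], [268.8, 335.6, 45.0]]
m1a [497.21931673 284.32137039  20.        ]
b1 69.33333333333334 [611.7 290.9  20. ]
b1 119.33333333333337 [498.1 286.1  20. ]
b3 135.33333333333334 [613.4 125.4  20. ]
b3 61.33333333333333 [499.4 121.3  20. ]
```

Run:
```python
from h import *
from scipy.spatial.transform import Rotation as R
o=observe();M=R.from_quat(o['eef_rot']).as_matrix();print('cols tool x,y,z in world\n',M.round(3))
p=np.load('top0p.npy');d=np.load('top0.npy');W=cloud('top',d)
print('plate z',np.nanmedian(W[170:280,245:265,2]),'plate edges',ray('top',238,220,0).round(0),'table',np.nanmedian(W[250:300,150:190,2]))
# meter details
c=p[220:315,370:440];save('meter0.png',cv2.resize(c,None,fx=6,fy=6,interpolation=cv2.INTER_CUBIC))
c=p[165:245,290:350];save('bottle0.png',cv2.resize(c,None,fx=7,fy=7,interpolation=cv2.INTER_CUBIC))
```

```text
cols tool x,y,z in world
 [[-0.97  -0.     0.241]
 [-0.241  0.001 -0.97 ]
 [-0.    -1.    -0.001]]
plate z 0.754959880575883 plate edges [531.  73.   0.] table 0.21033051692158727
```

View pics/meter0.png

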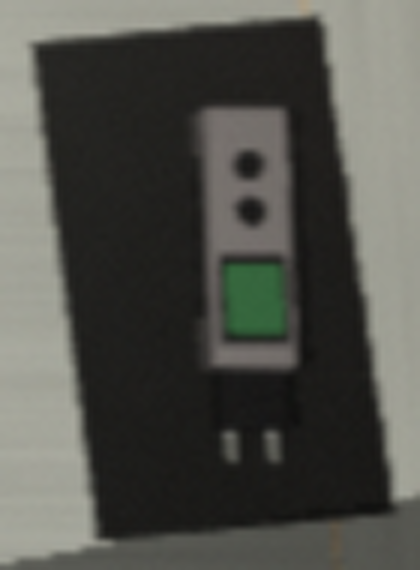

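View pics/bottle0.png

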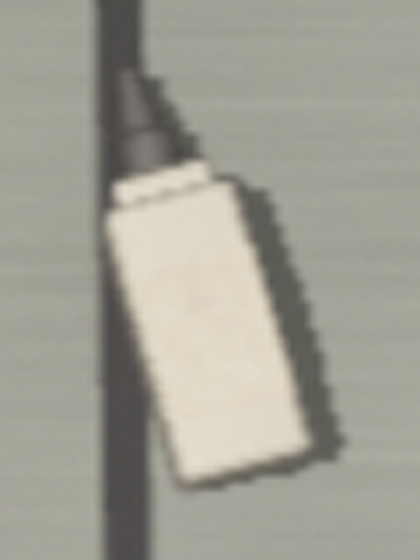

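The crops confirm the choice: the grey meter lies on the mat with pins at the bottom, towards the robot, and the blue one at (325,298) is the look-alike. The bottle lies with its nozzle pointing away. First I turn the tool so the jaws open along world x, then I travel to the outer side of board3.

Emit:
apply_moves(
  targets=[
    [[0, 0, 0, -8.45, -1], [0, 0, 0, -8.45, -1], [0, 0, 0, -8.45, -1], [0, 0, 0, -8.45, -1], [0, 0, 0, -8.45, -1], [0, 0, 0, -8.45, -1], [0, 0, 0, -8.45, -1], [0, 0, 0, -8.45, -1], [0, 0, 0, -8.45, -1]],
  ],
)

```text
time: 1.0
tool_pos: [132.8, -533.7, 404.3]
eef_rot: [-0.501, 0.499, -0.498, 0.502]
force: [-0.3, 0.5, 0.4]
finger_gap: 85.2
```

Emit:
apply_moves(
  targets=[
    [[-3.8, 0.5, 2.6, 0, -1], [-3.8, 0.5, 2.6, 0, -1], [-3.8, 0.5, 2.6, 0, -1], [-3.8, 0.5, 2.6, 0, -1], [-3.8, 0.5, 2.6, 0, -1], [-3.8, 0.5, 2.6, 0, -1], [-3.8, 0.5, 2.6, 0, -1], [-3.8, 0.5, 2.6, 0, -1], [-3.8, 0.5, 2.6, 0, -1], [-3.8, 0.5, 2.6, 0, -1], [-3.8, 0.5, 2.6, 0, -1], [-3.8, 0.5, 2.6, 0, -1], [-3.8, 0.5, 2.6, 0, -1], [-3.8, 0.5, 2.6, 0, -1], [-3.8, 0.5, 2.6, 0, -1], [-3.8, 0.5, 2.6, 0, -1], [0, 0, 0, 0, -1]],
  ],
)

```text
time: 2.7
tool_pos: [550.4, 78.2, 323.1]
eef_rot: [0.501, -0.499, 0.498, -0.501]
force: [0.6, -0.3, 0.9]
finger_gap: 85.5
```

Emit:
apply_moves(
  targets=[
    [[0, 4.5, 0, 0, -1], [0, 4.5, 0, 0, -1], [0, 3.5, 0, 0, -1], [0, 2, 0, 0, -1], [0, 0, 0, 0, -1]],
  ],
)

```text
time: 3.2
tool_pos: [547.2, 74.0, 176.9]
eef_rot: [-0.501, 0.501, -0.499, 0.498]
force: [0.5, -0.5, 0.6]
finger_gap: 85.5
```

Run:
```python
from h import *
o=observe();print(o['tool_pos'],o['force'])
p,d=camera('side');save('s1.png',p)
```

```text
[547.20348189  73.97622259 176.8968728 ] [ 0.46236512 -0.49392077  0.57797246]
```

View pics/s1.png

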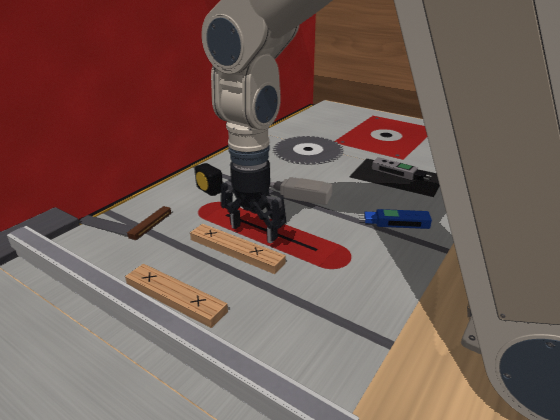

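The fingers stand beside board3's outer edge at about (235–285, 235) px, with tips roughly 15 mm up. I lower 8 mm and push towards the fence.

Emit:
apply_moves(
  targets=[
    [[0, 0.8, 0, 0, -1], [-1, 0, 0.3, 0, -1], [-1, 0, 0, 0, -1], [-1, 0, 0, 0, -1], [-1.2, 0, 0, 0, -1], [-1.2, 0, 0, 0, -1], [-1.2, 0, 0, 0, -1], [-1.2, 0, 0, 0, -1], [-1.2, 0, 0, 0, -1], [-1.2, 0, 0, 0, -1], [-1.2, 0, 0, 0, -1], [-1, 0, 0, 0, -1], [-1, 0, 0, 0, -1], [0, 0, 0, 0, -1]],
  ],
)

```text
time: 4.65
tool_pos: [551.4, 209.6, 171.6]
eef_rot: [-0.5, 0.5, -0.499, 0.5]
force: [0.3, -0.4, -0.1]
finger_gap: 85.6
```

```bash
cat > bd.py <<'E'
from h import *
import sys
p,d=camera('top');W=cloud('top',d);save(sys.argv[1],p)
hsv=cv2.cvtColor(p,cv2.COLOR_RGB2HSV)
m=(W[...,2]>10)&(W[...,0]>400)&(W[...,0]<720)&(W[...,1]>0)&(W[...,1]<345)
comp((hsv[...,0]>5)&(hsv[...,0]<22)&(hsv[...,1]>70)&m,W,'b',z=20)
E
python3 bd.py t1.png; python3 -c "
from h import *
print(observe()['tool_pos'],observe()['force'])"
```

```text
[551.4182874  209.04330883 171.54477768] [-0.19034593 -0.0929256  -0.31650791]
```

View pics/t1.png

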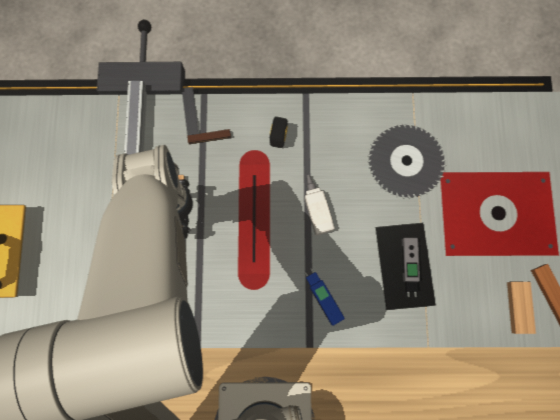

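In the top view the arm hides the boards, so I use the side view.

Run:
```python
from h import *
p,d=camera('side');save('s2.png',cv2.resize(p[180:400,60:400],None,fx=2.3,fy=2.3))
```

```text
(no output)
```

View pics/s2.png

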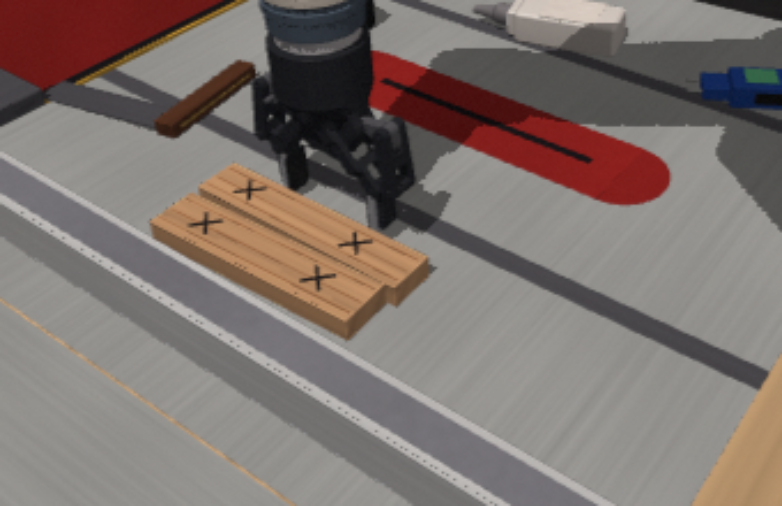

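board3 now touches board1, and both lie near the fence. I keep pushing in small steps.

Emit:
apply_moves(
  targets=[
    [[-0.8, 0.2, 0, 0, -1], [-0.8, 0, 0, 0, -1], [-0.7, 0, 0, 0, -1], [-0.5, 0, 0, 0, -1], [-0.3, 0, 0, 0, -1], [-0.2, 0, 0, 0, -1], [0, 0, 0, 0, -1]],
  ],
)

```text
time: 5.45
tool_pos: [551.5, 241.7, 169.7]
eef_rot: [-0.5, 0.5, -0.5, 0.5]
force: [0.1, 0.1, -0.2]
finger_gap: 85.3
```

Emit:
apply_moves(
  targets=[
    [[-0.2, 0, 0, 0, -1], [-0.1, 0, 0, 0, -1], [0, 0, 0, 0, -1]],
  ],
)

```text
time: 5.75
tool_pos: [551.5, 244.3, 169.7]
eef_rot: [0.5, -0.5, 0.5, -0.5]
force: [0.4, -1.2, 0.2]
finger_gap: 85.7
```

Emit:
apply_moves(
  targets=[
    [[-0.2, 0, 0, 0, -1], [-0.1, 0, 0, 0, -1], [0, 0, 0, 0, -1]],
  ],
)

```text
time: 6.05
tool_pos: [551.5, 245.4, 169.7]
eef_rot: [0.501, -0.499, 0.502, -0.498]
force: [-0.3, -16.9, 4.2]
finger_gap: 85.5
```

Emit:
apply_moves(
  targets=[
    [[-0.15, 0, 0, 0, -1], [-0.1, 0, 0, 0, -1], [0, 0, 0, 0, -1], [0, 0, 0, 0, -1]],
  ],
)

```text
time: 6.45
tool_pos: [551.5, 246.2, 169.7]
eef_rot: [0.502, -0.498, 0.503, -0.497]
force: [0.4, -28.9, 7.1]
finger_gap: 85.6
```

Emit:
apply_moves(
  targets=[
    [[0.5, 0, 0, 0, -1], [3, 0, 0, 0, -1], [2, -4, 0, 0, -1], [2, -4.5, 0, 0, -1], [4, -3, 0, -8, -1], [4.5, -1, 0, -8, -1]],
  ],
)

```text
time: 7.05
tool_pos: [557.9, 90.0, 298.5]
eef_rot: [-0.565, 0.422, -0.425, 0.568]
force: [1.4, 0.3, 0.4]
finger_gap: 85.3
```

Run:
```python
from h import *
from scipy.spatial.transform import Rotation as R
p=np.load('top0p.npy')
a=ray('top',370+245/6-.5,220+107/6-.5,29);b=ray('top',370+251/6-.5,220+368/6-.5,29)
c=ray('top',370+251/6-.5,220+463/6-.5,16)
for z in(29,):print('tail',a.round(1),'front',b.round(1),'pins',c.round(1), np.linalg.norm(a-b),np.linalg.norm((a-c)[:2]))
u=(a-c)[:2];print('meter heading deg (pins)',np.degrees(np.arctan2(-u[1],-u[0])))
o=observe();print(o['tool_pos'],o['joint_positions'].round(2),R.from_quat(o['eef_rot']).as_matrix().round(3).tolist())
```

```text
tail [ 478.  -382.2   29. ] front [ 365.1 -378.6   29. ] pins [ 325.1 -379.9   16. ] 112.92167625797207 152.86429611757137
meter heading deg (pins) 179.15378410881084
[557.85097398  90.02323205 298.52415748] [ 0.01  0.33 -0.15  1.08  0.    1.29] [[0.283, 0.006, 0.959], [-0.959, 0.001, 0.283], [0.001, -1.0, 0.006]]
```

Emit:
apply_moves(
  targets=[
    [[0, 0, 0, -8.1, -1], [0, 0, 0, -8.1, -1], [0, 0, 0, -8.1, -1], [0, 0, 0, -8.1, -1], [0, 0, 0, -8.1, -1], [0, 0, 0, -8.1, -1], [0, 0, 0, -8.1, -1], [0, 0, 0, -8.1, -1], [0, 0, 0, -8.1, -1], [0, 0, 0, 0, -1]],
  ],
)

```text
time: 8.05
tool_pos: [557.8, 90.4, 294.8]
eef_rot: [-0.707, 0.006, -0.006, 0.707]
force: [-0.4, 0.9, -0.3]
finger_gap: 85.2
```

Emit:
apply_moves(
  targets=[
    [[-0.8, 0.4, -4.0, 0, -1], [-0.8, 0.4, -4.0, 0, -1], [-0.8, 0.4, -4.0, 0, -1], [-0.8, 0.4, -4.0, 0, -1], [-0.8, 0.4, -4.0, 0, -1], [-0.8, 0.4, -4.0, 0, -1], [-0.8, 0.4, -4.0, 0, -1], [-0.8, 0.4, -4.0, 0, -1], [-0.8, 0.4, -4.0, 0, -1], [-0.8, 0.4, -4.0, 0, -1], [-0.8, 0.4, -4.0, 0, -1], [0, 0, -3, 0, -1], [0, 0, 0, 0, -1]],
  ],
)

```text
time: 9.35
tool_pos: [460.5, -381.5, 250.3]
eef_rot: [0.707, -0.009, 0.01, -0.707]
force: [0.2, 1.2, -0.9]
finger_gap: 85.4
```

```bash
python3 bd.py t2.png
python3 - <<'E'
from h import *
from scipy.spatial.transform import Rotation as R
o=observe();print(o['tool_pos'],o['joint_positions'].round(2),R.from_quat(o['eef_rot']).as_matrix().round(3).tolist())
E
```

```text
b 2379 px [154. 213.] z [15.9 19.3 22.5] c [548.7 296.7] size [207.2  85.9] ang 0.13
[ 460.58459141 -379.5643183   250.26923593] [-0.83  0.42 -0.14  1.01  0.   -0.8 ] [[1.0, 0.0, 0.025], [-0.025, 0.0, 1.0], [0.0, -1.0, 0.0]]
```

View pics/t2.png

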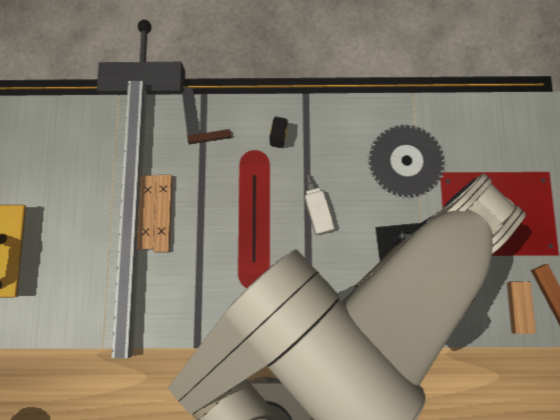

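The boards at (157,213) are closed up against the fence with no gap: 86 mm across and parallel to 0.13°. I read the crosses' positions from this picture, then lower to the meter.

Run:
```python
from h import *
p=cv2.cvtColor(cv2.imread('pics/t2.png'),cv2.COLOR_BGR2RGB)
c=p[165:260,130:185];save('crop2.png',cv2.resize(c,None,fx=6,fy=6,interpolation=cv2.INTER_CUBIC))
g=p.astype(float).mean(2)
for lab,(u,v) in dict(m1b=(148,190),m3b=(163,189),m1a=(146,232),m3a=(162,231)).items():
    s=g[v-6:v+7,u-5:u+6]; w=np.clip(np.median(s)-25-s,0,None); ys,xs=np.mgrid[v-6:v+7,u-5:u+6]
    cu,cv_=(w*xs).sum()/w.sum(),(w*ys).sum()/w.sum()
    print(lab,round(cu,1),round(cv_,1),ray('top',cu,cv_,20).round(1))
```

```text
m1b 144.8 189.1 [613.1 324.   20. ]
m3b 163.1 188.2 [615.3 274.5  20. ]
m1a 142.8 231.4 [497.6 323.5  20. ]
m3a 160.9 230.7 [499.2 275.4  20. ]
```

View pics/crop2.png

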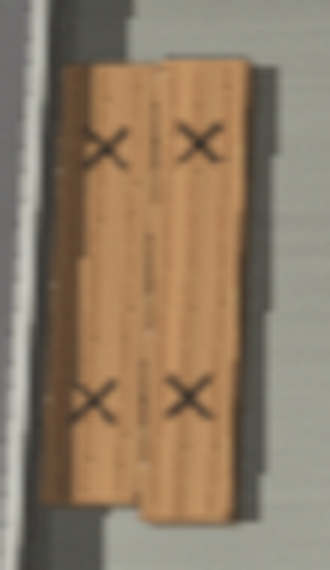

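Emit:
apply_moves(
  targets=[
    [[0.3, 3, -0.3, 0, -1], [0, 2.5, 0, 0, -1], [0, 1.5, 0, 0, -1], [0, 0.5, 0, 0, -1], [0, 0, 0, 0, -1]],
  ],
)

```text
time: 9.9
tool_pos: [464.1, -380.1, 175.4]
eef_rot: [-0.707, 0.007, -0.007, 0.707]
force: [-0.1, 0.4, 0.2]
finger_gap: 85.5
```

The board1 crosses in the crop are at (106,148) and (93,401), so y≈318; the mask had caught shadow. That agrees with 339−22=317. Now I grip the tail lightly.

Emit:
apply_moves(
  targets=[
    [[0, 0, 0, 0, 0.5], [0, 0, 0, 0, 0.5], [0, 0, 0, 0, 0.5], [0, 0, 0, 0, 0.5], [0, 0, 0, 0, 0.5], [0, 0, 0, 0, 0.5]],
  ],
  grip_force=20,
)

```text
time: 10.5
tool_pos: [464.1, -381.2, 176.6]
eef_rot: [0.707, -0.006, 0.007, -0.707]
force: [-0.2, 0.6, 6.3]
finger_gap: 38.1
```

Emit:
apply_moves(
  targets=[
    [[0, -1, 0, 0, 0.5], [0, -1, 0, 0, 0.5], [0, -1, 0, 0, 0.5], [0, -1, 0, 0, 0.5], [0, -1, 0, 0, 0.5], [0, -1, 0, 0, 0.5], [0, 0, 0, 0, 0.5]],
  ],
)

```text
time: 11.2
tool_pos: [464.2, -381.2, 237.4]
eef_rot: [0.708, -0.006, 0.007, -0.706]
force: [0.2, 0.2, -2.1]
finger_gap: 38.2
```

Run:
```python
from h import *
print(observe()['tool_pos'],observe()['force'])
p,d=camera('side');save('s3.png',cv2.resize(p[60:260,320:520],None,fx=3,fy=3))
```

```text
[ 464.1802816  -381.22133268  237.39412216] [ 0.15645113  0.16091117 -2.13117587]
```

View pics/s3.png

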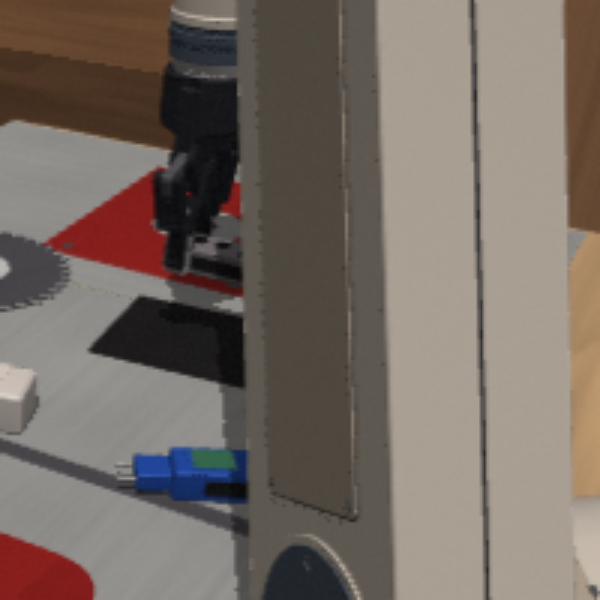

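The meter is held roughly level: the grip doesn't let it droop. I lower it and ease the fingers towards the meter's width, so it can pivot pins-down onto the mat.

Emit:
apply_moves(
  targets=[
    [[0, 1, 0, 0, 0.5], [0, 1, 0, 0, 0.14], [0, 0, 0, 0, 0.12], [0, 0, 0, 0, 0.12], [0, 0, 0, 0, 0.12]],
  ],
)

```text
time: 11.75
tool_pos: [464.0, -381.0, 215.5]
eef_rot: [-0.707, 0.007, -0.007, 0.707]
force: [0.7, -0.9, -2.5]
finger_gap: 37.9
```

```bash
cat > sv.py <<'E'
from h import *
import sys
o=observe();print(o['tool_pos'],o['force'],o['ft_torque'],o['finger_gap'])
p,d=camera('side');save(sys.argv[1],cv2.resize(p[60:260,320:520],None,fx=3,fy=3))
E
python3 sv.py s4.png
```

```text
[ 463.96534793 -381.01532922  215.49832497] [ 0.72564288 -0.93611254 -2.51902376] [-0.00169329 -0.06615078 -0.02858559] 37.93420184488334
```

View pics/s4.png

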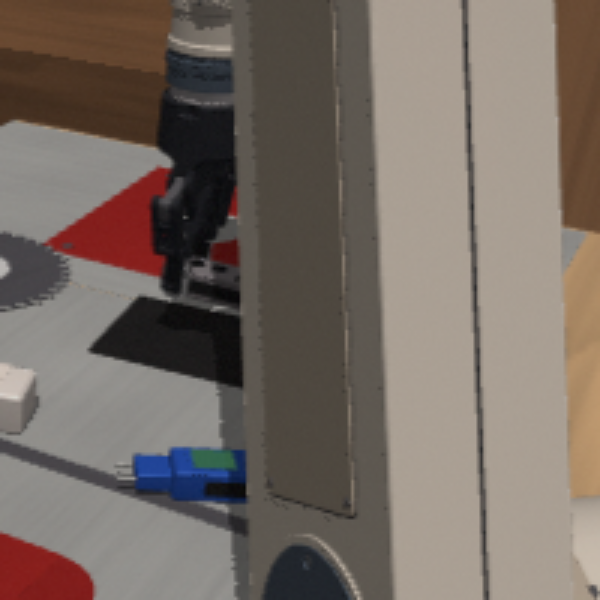

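Emit:
apply_moves(
  targets=[
    [[0, 0, 0, 0, 0.11], [0, 0, 0, 0, 0.11]],
  ],
)

```text
time: 12.0
tool_pos: [464.0, -381.1, 216.0]
eef_rot: [0.707, -0.007, 0.007, -0.707]
force: [-0.7, 0.9, -0.6]
finger_gap: 38.1
```

```bash
python3 sv.py s5.png
```

```text
[ 463.95474948 -381.05082124  216.00765748] [-0.68781028  0.94774693 -0.55909854] [ 0.01695725 -0.00203034  0.02831224] 38.095189613950964
```

Emit:
apply_moves(
  targets=[
    [[0, 0, 0, 0, 0.105], [0, 0, 0, 0, 0.105]],
  ],
)

```text
time: 12.25
tool_pos: [463.9, -381.0, 215.9]
eef_rot: [0.707, -0.007, 0.007, -0.707]
force: [-0.2, 0.5, 0.6]
finger_gap: 38.0
```

```bash
python3 sv.py s5.png
```

```text
[ 463.92716916 -380.98375132  215.87900993] [-0.18896183  0.4985001   0.64650838] [ 0.01461749 -0.02718824  0.00536609] 37.95919476357074
```

Emit:
apply_moves(
  targets=[
    [[0, 0, 0, 0, 0.1], [0, 0, 0, 0, 0.1]],
  ],
)

```text
time: 12.5
tool_pos: [463.9, -381.0, 215.7]
eef_rot: [0.707, -0.007, 0.007, -0.707]
force: [0.0, 0.4, 0.6]
finger_gap: 38.5
```

```bash
python3 sv.py s5.png
```

```text
[ 463.93077181 -380.96278776  215.70915035] [0.02493499 0.37922231 0.63417784] [ 0.06028206  0.00811353 -0.01969941] 38.48312658794493
```

View pics/s5.png

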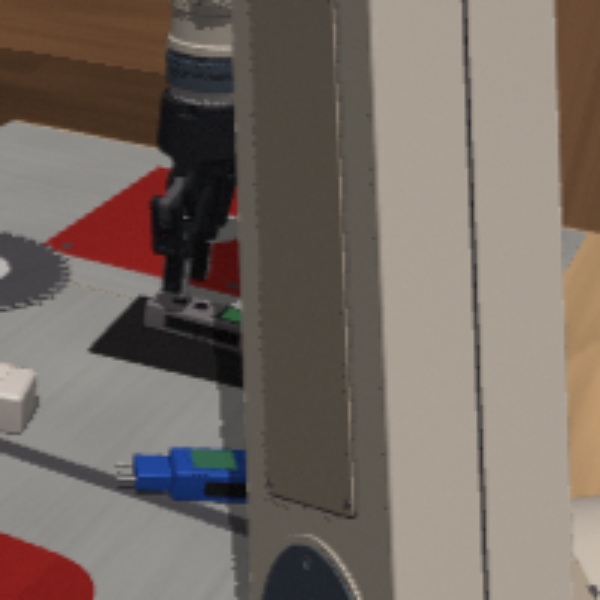

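The meter slid back down and lies on the mat at about the same place; below 0.11 the fingers let go. I regrip nearer the tail end and lift it lightly held, so the nose stays down and the meter pivots.

Emit:
apply_moves(
  targets=[
    [[0, 0, 0, 0, -0.3], [0.8, 0, 0, 0, -0.3], [0, 1.5, 0, 0, -0.3], [0, 1.5, 0, 0, -0.3], [0, 0.5, 0, 0, -0.3], [0, 0, 0, 0, 0.118], [0, 0, 0, 0, 0.118], [0, 0, 0, 0, 0.118], [0, 0, 0, 0, 0.118], [0, 0, 0, 0, 0.118], [0, 0, 0, 0, 0.118]],
  ],
)

```text
time: 13.65
tool_pos: [471.9, -381.1, 180.9]
eef_rot: [0.707, -0.007, 0.007, -0.707]
force: [-0.8, 0.2, -1.8]
finger_gap: 37.7
```

Emit:
apply_moves(
  targets=[
    [[0, -0.5, 0, 0, 0.118], [0, -0.5, 0, 0, 0.118], [0, -0.5, 0, 0, 0.118], [0, -0.5, 0, 0, 0.118], [0, -0.5, 0, 0, 0.118], [0, -0.5, 0, 0, 0.118], [0, -0.5, 0, 0, 0.118], [0, -0.5, 0, 0, 0.118]],
  ],
)

```text
time: 14.45
tool_pos: [471.9, -381.1, 221.1]
eef_rot: [0.707, -0.007, 0.007, -0.707]
force: [0.3, 0.2, -1.5]
finger_gap: 38.0
```

```bash
python3 sv.py s6.png
```

```text
[ 471.89599868 -381.12068953  221.14268204] [ 0.31923001  0.19643296 -1.51669342] [ 0.0292769  -0.04274289 -0.01192347] 38.02073253222572
```

View pics/s6.png

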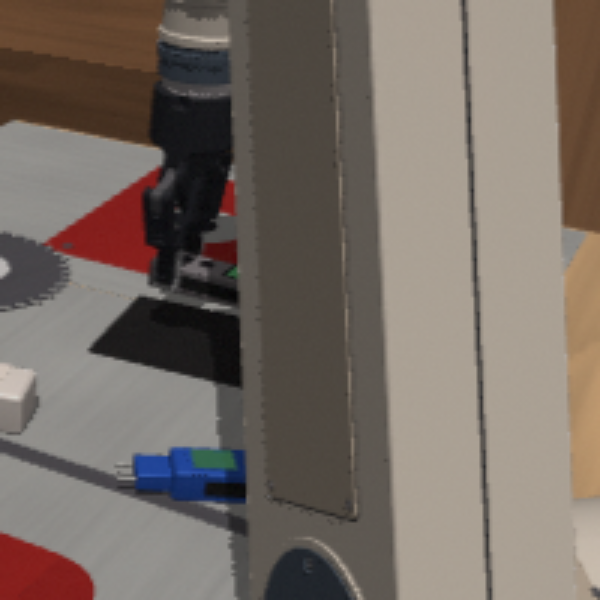

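Emit:
apply_moves(
  targets=[
    [[0, 0, 0, 0, 0.116], [0, 0, 0, 0, 0.116], [0, 0, 0, 0, 0.115], [0, 0, 0, 0, 0.115], [0, 0, 0, 0, 0.114], [0, 0, 0, 0, 0.15], [0, 0, 0, 0, 0.15]],
  ],
)

```text
time: 15.2
tool_pos: [471.9, -381.1, 220.6]
eef_rot: [-0.707, 0.007, -0.007, 0.707]
force: [0.1, -0.3, -1.1]
finger_gap: 37.8
```

```bash
python3 sv.py s7.png
```

```text
[ 471.9004608  -381.12193879  220.62124877] [ 0.08505795 -0.34298631 -1.11301628] [-0.04256386 -0.08192285 -0.00502226] 37.78965732354187
```

View pics/s7.png

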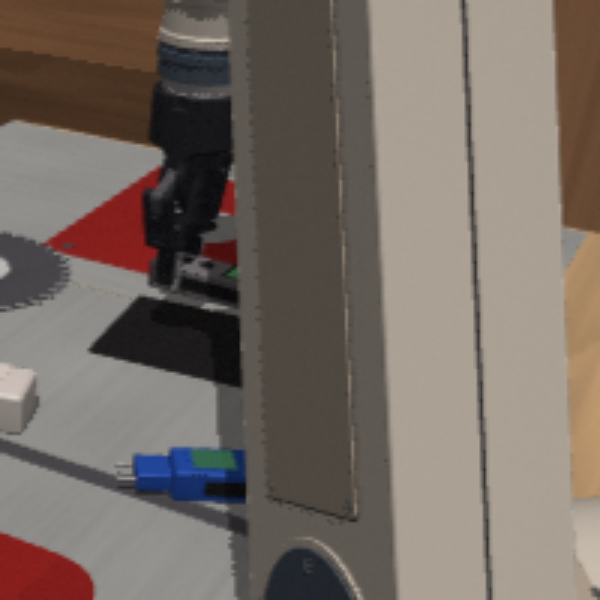

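I can't tell its tilt from here, so I carry it towards the boards with a firm grip and look there.

Emit:
apply_moves(
  targets=[
    [[0, -3, 0, 0, 0.5], [0, -3, 0, 8.1, 0.5], [0, 0, 0, 8.1, 0.5], [0, 0, 0, 8.1, 0.5], [0, 0, 0, 8.1, 0.5], [0, 0, 0, 8.1, 0.5], [0, 0, 0, 8.1, 0.5], [0, 0, 0, 8.1, 0.5], [0, 0, 0, 8.1, 0.5], [0, 0, 0, 8.1, 0.5], [0, 0, 0, 8.1, 0.5], [0, 0, 0, 8.1, 0.5], [0, 0, 0, 0, 0.5]],
  ],
  grip_force=60,
)

```text
time: 16.55
tool_pos: [471.9, -381.1, 280.7]
eef_rot: [-0.499, 0.501, -0.501, 0.499]
force: [-0.2, -0.2, -1.4]
finger_gap: 36.8
```

Emit:
apply_moves(
  targets=[
    [[-4, 0, 0.2, 0, 0.5], [-4, 0, 0.2, 0, 0.5], [-4, 0, 0.2, 0, 0.5], [-4, 0, 0.2, 0, 0.5], [-4, 0, 0.2, 0, 0.5], [-4, 0, 0.2, 0, 0.5], [-4, 0, 0.2, 0, 0.5], [-4, 0, 0.2, 0, 0.5], [-4, 0, 0.2, 0, 0.5], [-4, 0, 0.2, 0, 0.5], [-4, 0, 0.2, 0, 0.5], [-4, 0, 0.2, 0, 0.5], [0, 0, 0, 0, 0.5], [0, 0, 0, 0, 0.5]],
  ],
)

```text
time: 17.95
tool_pos: [497.3, 99.7, 280.7]
eef_rot: [0.501, -0.499, 0.499, -0.501]
force: [0.4, 0.5, -2.1]
finger_gap: 36.3
```

Run:
```python
from h import *
o=observe();print(o['tool_pos'],o['force'],o['ft_torque'],o['finger_gap'],o['joint_positions'].round(2))
p,d=camera('side');save('s8.png',p)
p,d=camera('top');save('t8.png',p)
```

```text
[497.25542444  99.68546048 280.69525607] [ 0.39976429  0.45784891 -2.08959624] [-0.09633872 -0.00129946  0.03346736] 36.346384751730746 [ 0.03  0.26 -0.31  1.   -0.    1.6 ]
```

View pics/s8.png

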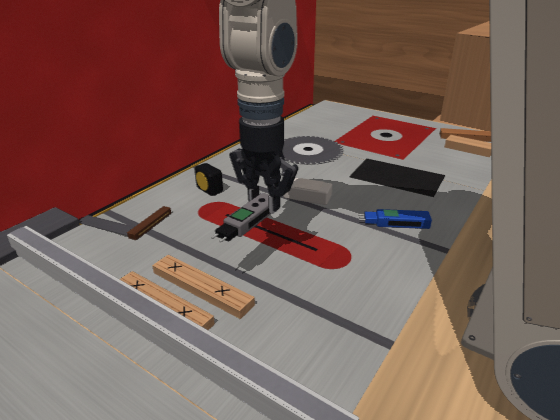

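View pics/t8.png

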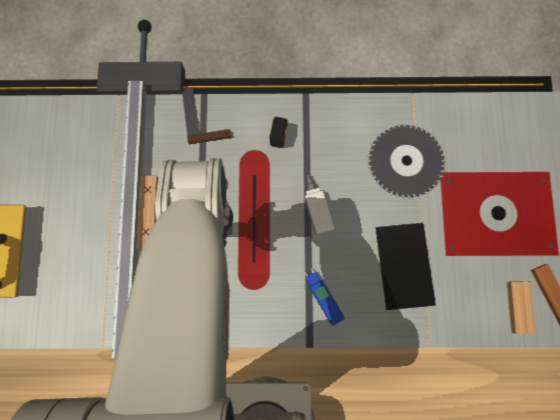

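Run:
```python
from h import *
p=cv2.cvtColor(cv2.imread('pics/s8.png'),cv2.COLOR_BGR2RGB)
save('c8.png',cv2.resize(p[185:335,105:305],None,fx=4,fy=4,interpolation=cv2.INTER_CUBIC))
```

```text
(no output)
```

View pics/c8.png

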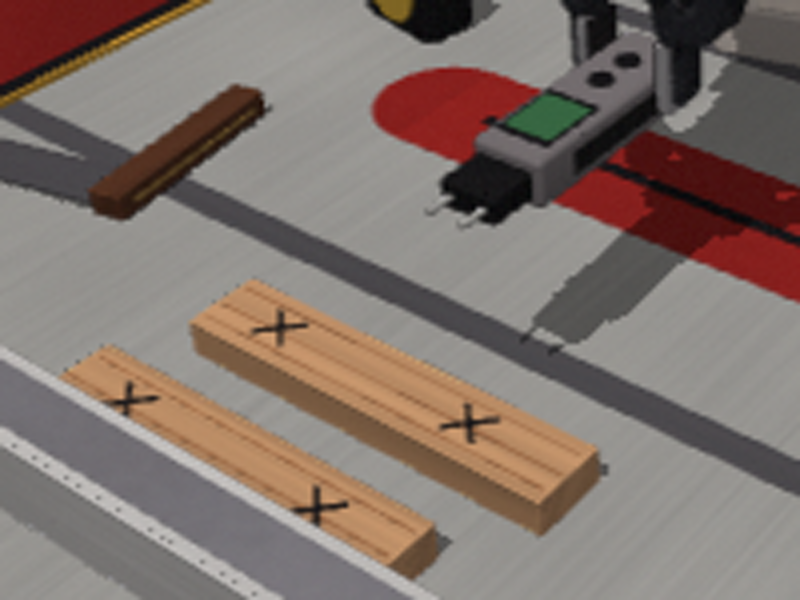

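The side crop shows board3 was knocked about 40 mm out from board1; that's the announced disturbance. I work out the meter's tilt from where the pins are.

```bash
cat >> h.py <<'E'
def rayx(name,u,v,X):
    c=gc(name);K=c['intrinsics'];T=c['camera_from_world'];R=T[:3,:3];o=-R.T@T[:3,3]
    d=R.T@np.linalg.inv(K)@np.array([u,v,1.]);return o+(X-o[0])/d[0]*d
E
python3 - <<'E'
from h import *
f=lambda a,b:(105+a/4-.4,185+b/4-.4)
print('pins mid',rayx('side',*f(446,217),497).round(1))
for n,(a,b,X) in dict(pinL=(428,212,488+18),pinR=(461,226,488),hole1=(600,78,497),hole2=(628,60,497),screen=(550,116,497)).items(): print(n,rayx('side',*f(a,b),X).round(1))
E
```

```text
pins mid [497.  232.5 116.9]
pinL [506.  233.5 116.4]
pinR [488.  233.5 116.6]
hole1 [497.  128.6 131.9]
hole2 [497.  107.8 131.2]
screen [497.  164.1 130.2]
```

The meter is practically level, 1–2°, so I'll tilt it another way. I'll lay it down here, regrip it near the nose, and press its tail onto the rigid fence top so it pivots pins-down. I'll close board3 up again while the meter is down.

Emit:
apply_moves(
  targets=[
    [[0, 0, -3.5, 0, 0.5], [0, 0, -3.5, 0, 0.5], [0, 0, -3.7, 0, 0.5], [0, 3, 0, 0, 0.5], [0, 3, 0, 0, 0.5], [0, 2, 0, 0, 0.5], [0, 1, 0, 0, 0.5], [0, 0.8, 0, 0, 0.5], [0, 0.4, 0, 0, 0.5], [0, 0, 0, 0, 0.5]],
  ],
)

```text
time: 19.05
tool_pos: [390.7, 98.9, 178.7]
eef_rot: [0.499, -0.501, 0.501, -0.499]
force: [0.7, -0.6, -1.2]
finger_gap: 37.1
```

Run:
```python
from h import *
f=lambda a,b:(105+a/4-.4,185+b/4-.4)
for n,(a,b) in dict(m3b=(280,327),m3a=(470,422),m1b=(128,400),m1a=(317,505)).items(): print(n,ray('side',*f(a,b),20).round(1))
o=observe();print(o['tool_pos'],o['force'])
```

```text
m3b [600.4 243.1  20. ]
m3a [484.9 242.5  20. ]
m1b [618.  316.1  20. ]
m1a [503.3 315.   20. ]
[390.69541393  98.91878707 178.74721021] [ 0.7363578  -0.58655621 -1.19908373]
```

Emit:
apply_moves(
  targets=[
    [[0, 0.2, 0, 0, 0.5], [0, 0, 0, 0, 0.5], [0, 0, 0, 0, -0.1], [0, 0, 0, 0, -0.3], [0, 0, 0, 0, -0.3], [0, -2, 0, 0, -0.3], [0, -4, 0, 0, -1], [0, -4, 2, 0, -1], [0, 0, 4, 0, -1], [0, 0, 4, 0, -1], [0, 0, 4, 0, -1], [-2, 0, 0, 0, -1], [-4, 0, 0, 0, -1], [0, 0, 0, 0, -1]],
  ],
  grip_force=20,
)

```text
time: 20.45
tool_pos: [530.7, 161.6, 276.2]
eef_rot: [-0.5, 0.501, -0.5, 0.5]
force: [-0.2, -0.8, 0.1]
finger_gap: 85.6
```

Run:
```python
from h import *
o=observe();print(o['tool_pos'],o['force'])
p,d=camera('side');save('s9.png',cv2.resize(p[150:350,80:400],None,fx=2.5,fy=2.5,interpolation=cv2.INTER_CUBIC))
```

```text
[530.71600823 161.57836839 276.22162716] [-0.1742248  -0.80682457  0.08286147]
```

View pics/s9.png

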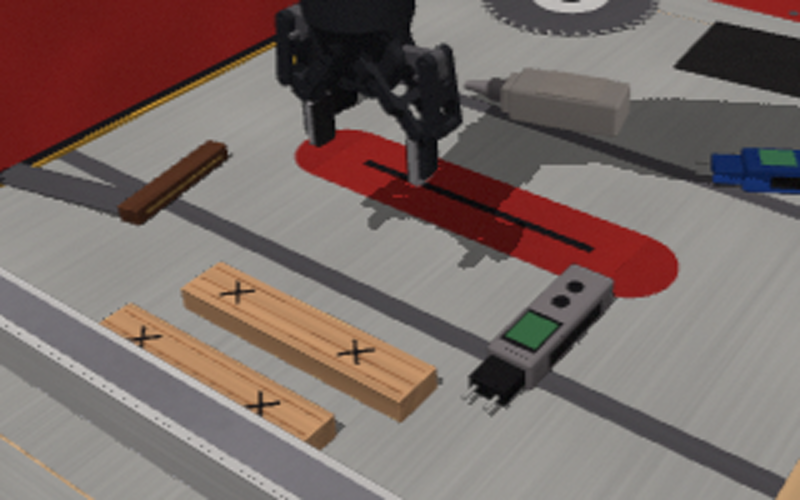

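The meter lies flat on the table by (535,335) in the crop, clear of the push path, and board3 is still apart. I push it closed.

Emit:
apply_moves(
  targets=[
    [[-2, 4, 0.4, 0, -1], [0, 4, 0, 0, -1], [0, 2, 0, 0, -1], [0, 0.6, 0, 0, -1], [-1, 0, 0, 0, -1], [-1, 0, 0, 0, -1], [-1, 0, 0, 0, -1], [-0.8, 0, 0, 0, -1], [-0.8, 0, 0, 0, -1], [-0.6, 0, 0, 0, -1], [-0.4, 0, 0, 0, -1], [0, 0, 0, 0, -1]],
  ],
)

```text
time: 21.7
tool_pos: [534.8, 235.2, 170.7]
eef_rot: [-0.499, 0.501, -0.501, 0.499]
force: [-0.1, 0.3, -0.2]
finger_gap: 85.5
```

Emit:
apply_moves(
  targets=[
    [[-0.3, 0, 0, 0, -1], [-0.2, 0, 0, 0, -1], [0, 0, 0, 0, -1]],
  ],
)

```text
time: 22.0
tool_pos: [534.9, 239.7, 170.6]
eef_rot: [-0.499, 0.501, -0.501, 0.499]
force: [0.4, 0.3, -0.1]
finger_gap: 85.3
```

Emit:
apply_moves(
  targets=[
    [[-0.3, 0, 0, 0, -1], [-0.2, 0, 0, 0, -1], [-0.2, 0, 0, 0, -1], [0, 0, 0, 0, -1], [0, 0, 0, 0, -1]],
  ],
)

```text
time: 22.5
tool_pos: [535.0, 245.2, 170.7]
eef_rot: [0.5, -0.5, 0.502, -0.498]
force: [1.1, -13.6, 3.0]
finger_gap: 85.6
```

Emit:
apply_moves(
  targets=[
    [[-0.15, 0, 0, 0, -1], [0, 0, 0, 0, -1], [0, 0, 0, 0, -1]],
  ],
)

```text
time: 22.8
tool_pos: [535.0, 245.7, 170.6]
eef_rot: [0.501, -0.499, 0.503, -0.497]
force: [1.7, -20.9, 4.4]
finger_gap: 85.8
```

Emit:
apply_moves(
  targets=[
    [[0.5, 0, 0, 0, -1], [3, 0, 0, 0, -1], [3, -2, 0, 0, -1], [3, -4, 0, 0, -1], [3, -4, 0, 0, -1], [4.5, 0, 0, 0, -1], [4.5, 0, 0, 0, -1], [4.5, 0, 0, 0, -1], [4.5, 0, 0, 0, -1], [0, 0, 0, 0, -1]],
  ],
)

```text
time: 23.8
tool_pos: [534.1, -61.1, 270.8]
eef_rot: [0.498, -0.502, 0.503, -0.498]
force: [-0.4, -0.3, 0.3]
finger_gap: 85.3
```

```bash
python3 bd.py t10.png;  python3 - <<'E'
from h import *
o=observe();print(o['tool_pos'],o['force'])
E
```

```text
b 2390 px [154. 216.] z [16.  19.4 22.5] c [536.9 296.6] size [225.6  86.2] ang 0.04
[533.9723211  -59.16579945 270.70558829] [ 0.80177969 -0.0426819  -0.93215939]
```

View pics/t10.png

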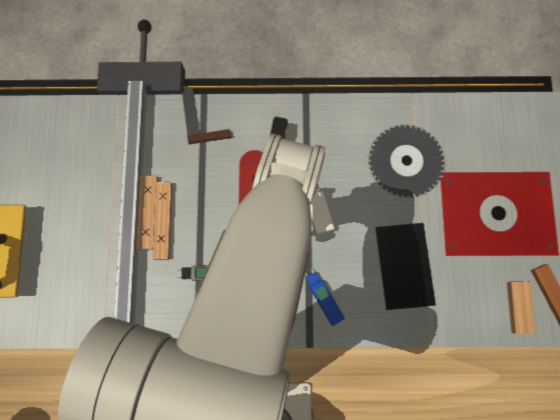

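The boards are closed again: 86 mm wide, 0.04°. The meter's nose and screen show at (185–205,272). I crop to read the crosses and the pins.

Run:
```python
from h import *
p=cv2.cvtColor(cv2.imread('pics/t10.png'),cv2.COLOR_BGR2RGB)
save('c10.png',cv2.resize(p[170:290,130:225],None,fx=6,fy=6,interpolation=cv2.INTER_CUBIC)[:720])
```

```text
(no output)
```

View pics/c10.png

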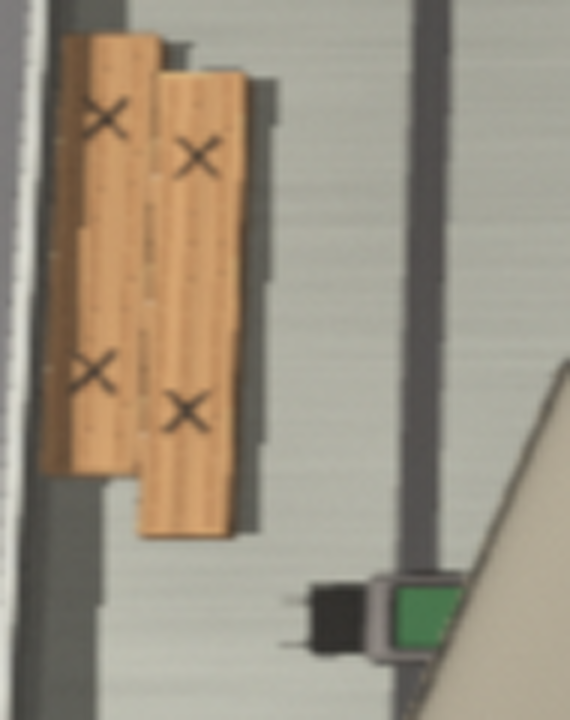

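Run:
```python
from h import *
f=lambda a,b:(130+a/6-.42,170+b/6-.42)
for n,(a,b,z) in dict(m1b=(106,119,20),m1a=(93,371,20),m3b=(198,157,20),m3a=(186,412,20),pin1=(283,600,13),pin2=(283,645,13),casefrontTop=(368,575,26),casefrontBot=(372,662,26),nose=(310,618,20)).items(): print(n,ray('top',*f(a,b),z).round(1))
```

```text
m1b [612.2 317.2  20. ]
m1a [497.6 317.4  20. ]
m3b [594.5 275.   20. ]
m3a [479.1 275.3  20. ]
pin1 [396.9 230.9  13. ]
pin2 [377.3 230.2  13. ]
casefrontTop [406.7 191.5  26. ]
casefrontBot [369.2 188.5  26. ]
nose [388.6 217.3  20. ]
```

Measured in the top view, the robot's own 390.7 reads about 3 mm low in x. I now grip the meter near its front, at its x≈+15.

Emit:
apply_moves(
  targets=[
    [[-3.8, 0, -2.4, 0, -1], [-3.8, 0, -2.4, 0, -1], [-3.8, 0, -2.4, 0, -1], [-3.8, 0, -2.4, 0, -1], [-3.8, 0, -2.4, 0, -1], [-3.8, 0, -2.3, 0, -1], [0, 0, 0, 0, -1], [0, 0, 0, 0, -1]],
  ],
)

```text
time: 24.65
tool_pos: [390.7, 173.2, 270.9]
eef_rot: [-0.5, 0.5, -0.5, 0.5]
force: [-0.3, -1.2, -0.9]
finger_gap: 85.3
```

Emit:
apply_moves(
  targets=[
    [[0, 4, 0, 0, -1], [0, 3, 0, 0, -1], [0, 2, 0, 0, -1], [0, 0.4, 0, 0, -1], [0, 0, 0, 0, -1]],
  ],
)

```text
time: 25.15
tool_pos: [392.1, 171.2, 176.5]
eef_rot: [-0.499, 0.501, -0.501, 0.499]
force: [-0.4, -0.4, 0.1]
finger_gap: 85.3
```

Emit:
apply_moves(
  targets=[
    [[0, 0, 0, 0, 0.5], [0, 0, 0, 0, 0.5], [0, 0, 0, 0, 0.5], [0, 0, 0, 0, 0.5], [0, 0, 0, 0, 0.5], [0, 0, 0, 0, 0.5], [0, -2, 0, 0, 0.5], [0, -4, 0, 0, 0.5], [0, -2, 0, 0, 0.5], [0, 0, 0, 0, 0.5]],
  ],
  grip_force=25,
)

```text
time: 26.15
tool_pos: [392.3, 171.9, 259.3]
eef_rot: [0.498, -0.5, 0.502, -0.501]
force: [-0.1, 0.8, -2.0]
finger_gap: 37.5
```

Emit:
apply_moves(
  targets=[
    [[0, 0, 0, -8.5, 0.5], [0, 0, 0, -8.5, 0.5], [0, 0, 0, -8.5, 0.5], [0, 0, 0, -8.5, 0.5], [0, 0, 0, -8.5, 0.5], [0, 0, 0, -8.5, 0.5], [0, 0, 0, -8.5, 0.5], [0, 0, 0, -8.5, 0.5], [0, 0, 0, -8.5, 0.5], [0, 0, 0, -8.5, 0.5], [0, 0, 0, -8.5, 0.5], [0, 0, 0, -8.5, 0.5], [0, 0, 0, -8.5, 0.5], [0, 0, 0, -8.5, 0.5], [0, 0, 0, -8.5, 0.5], [0, 0, 0, -8.5, 0.5], [0, 0, 0, -8.5, 0.5], [0, 0, 0, -8.5, 0.5], [0, 0, 0, -8.5, 0.5], [0, 0, 0, -8.5, 0.5]],
  ],
)

```text
time: 28.15
tool_pos: [391.2, 171.6, 255.6]
eef_rot: [-0.541, -0.455, 0.456, 0.541]
force: [-0.2, -0.1, -1.5]
finger_gap: 37.4
```

Emit:
apply_moves(
  targets=[
    [[0, 0, 0, -5, 0.5], [0, 0, 0, -5, 0.5], [0, 0, 0, 0, 0.5]],
  ],
)

```text
time: 28.45
tool_pos: [391.3, 171.6, 255.7]
eef_rot: [-0.5, -0.499, 0.5, 0.501]
force: [-0.4, -0.8, -0.8]
finger_gap: 37.2
```

Run:
```python
from h import *
o=observe();print(o['tool_pos'],o['force'],o['ft_torque'],o['joint_positions'].round(2))
p,d=camera('side');save('s11.png',cv2.resize(p[150:350,150:450],None,fx=2.6,fy=2.6,interpolation=cv2.INTER_CUBIC))
```

```text
[391.27611543 171.58289963 255.73686423] [-0.35028473 -0.82826804 -0.84473406] [-0.02923293 -0.04770351 -0.02124392] [ 0.22  0.15 -0.52  0.9  -0.   -1.35]
```

View pics/s11.png

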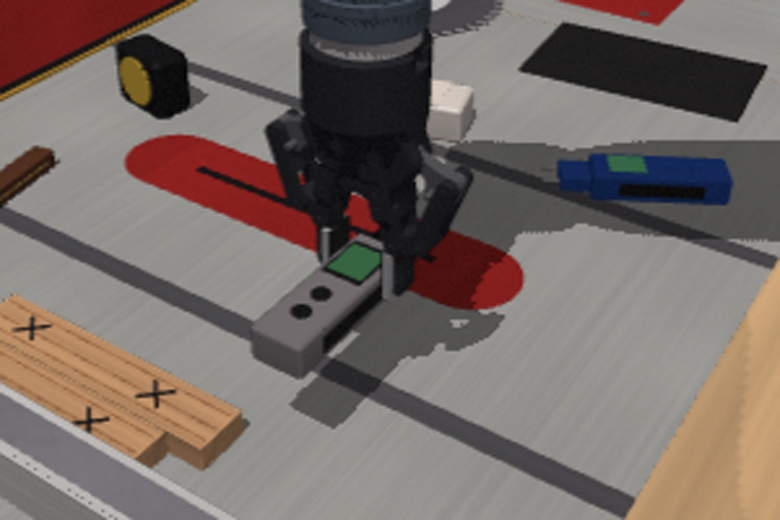

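Emit:
apply_moves(
  targets=[
    [[3, 0, 0.6, 0, 0.5], [3, 0, 0.6, 0, 0.5], [3, 0, 0.6, 0, 0.5], [3.2, 0, 0.4, 0, 0.5], [0, 1, 0, 0, 0.5], [0, 1, 0, 0, 0.5], [0, 0.6, 0, 0, 0.5], [0, 0.3, 0, 0, 0.5], [0, 0.3, 0, 0, 0.5], [0, 0, 0, 0, 0.5]],
  ],
)

```text
time: 29.5
tool_pos: [370.2, 293.2, 224.5]
eef_rot: [-0.501, -0.499, 0.499, 0.501]
force: [-0.6, -0.1, -0.6]
finger_gap: 37.5
```

Emit:
apply_moves(
  targets=[
    [[0, 0.3, 0, 0, 0.5], [0, 0.3, 0, 0, 0.5], [0, 0.3, 0, 0, 0.5], [0, 0, 0, 0, 0.5]],
  ],
)

```text
time: 29.9
tool_pos: [370.4, 293.3, 216.1]
eef_rot: [0.502, 0.499, -0.499, -0.5]
force: [1.0, -3.2, 3.8]
finger_gap: 37.5
```

Contact at about 217. I continue in small steps.

Emit:
apply_moves(
  targets=[
    [[0, 0.3, 0, 0, 0.5], [0, 0.3, 0, 0, 0.5], [0, 0.2, 0, 0, 0.5], [0, 0, 0, 0, 0.5]],
  ],
)

```text
time: 30.3
tool_pos: [370.4, 293.2, 208.1]
eef_rot: [0.502, 0.499, -0.499, -0.5]
force: [1.0, -5.4, 4.2]
finger_gap: 37.8
```

Emit:
apply_moves(
  targets=[
    [[0, 0.3, 0, 0, 0.5], [0, 0.3, 0, 0, 0.5], [0, 0.3, 0, 0, 0.5], [0, 0, 0, 0, 0.5]],
  ],
)

```text
time: 30.7
tool_pos: [370.4, 293.4, 199.0]
eef_rot: [0.502, 0.499, -0.499, -0.5]
force: [1.5, -4.9, 3.8]
finger_gap: 37.6
```

Run:
```python
from h import *
o=observe();print(o['tool_pos'],o['force'],o['ft_torque'],o['joint_positions'].round(2))
p,d=camera('side');save('s12.png',cv2.resize(p[200:400,150:450],None,fx=2.6,fy=2.6,interpolation=cv2.INTER_CUBIC))
```

```text
[370.41923561 293.3567441  199.03722209] [ 1.51436714 -4.94494714  3.83860398] [-0.7491696  -0.17492652 -0.02999909] [ 0.49  0.29 -0.51  0.77 -0.   -1.07]
```

View pics/s12.png

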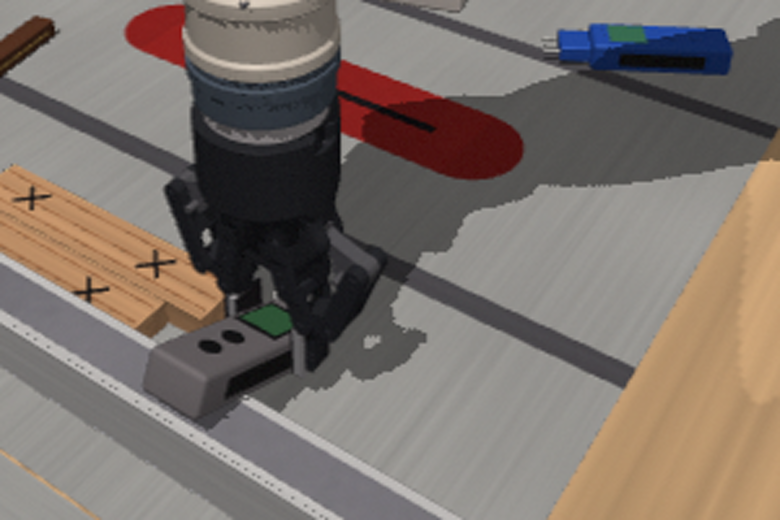

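It pivots as intended, with the tail on the fence top and the nose down. I go a little further, then tighten.

Emit:
apply_moves(
  targets=[
    [[0, 0.3, 0, 0, 0.5], [0, 0.3, 0, 0, 0.5], [0, 0.2, 0, 0, 0.5], [0, 0, 0, 0, 0.5]],
  ],
)

```text
time: 31.15
tool_pos: [370.4, 293.7, 193.1]
eef_rot: [0.501, 0.5, -0.498, -0.5]
force: [-6.0, -8.5, 34.0]
finger_gap: 37.4
```

Emit:
apply_moves(
  targets=[
    [[0, 0, 0, 0, 0.5], [0, 0, 0, 0, 0.5], [0, -0.5, 0, 0, 0.5], [0, -3, 0, 0, 0.5], [0, -4, 0, 0, 0.5], [-3, -1, 0, 0, 0.5], [-4, 0, 0, 0, 0.5], [-4, 0, 0, 0, 0.5]],
  ],
  grip_force=90,
)

```text
time: 31.95
tool_pos: [369.4, 182.9, 276.1]
eef_rot: [0.501, 0.5, -0.499, -0.5]
force: [0.6, -0.8, -2.2]
finger_gap: 36.5
```

Emit:
apply_moves(
  targets=[
    [[0, 0, 0, 8.5, 0.5], [0, 0, 0, 8.5, 0.5], [0, 0, 0, 8.5, 0.5], [0, 0, 0, 8.5, 0.5], [0, 0, 0, 8.5, 0.5], [0, 0, 0, 8.5, 0.5], [0, 0, 0, 8.5, 0.5], [0, 0, 0, 8.5, 0.5], [0, 0, 0, 8.5, 0.5], [0, 0, 0, 8.5, 0.5], [0, 0, 0, 8.5, 0.5], [0, 0, 0, 8.5, 0.5], [0, 0, 0, 8.5, 0.5], [0, 0, 0, 8.5, 0.5], [0, 0, 0, 8.5, 0.5], [0, 0, 0, 8.5, 0.5], [0, 0, 0, 8.5, 0.5], [0, 0, 0, 8.5, 0.5], [0, 0, 0, 8.5, 0.5], [0, 0, 0, 8.5, 0.5]],
  ],
)

```text
time: 33.95
tool_pos: [369.6, 183.8, 275.6]
eef_rot: [-0.539, 0.457, -0.457, 0.54]
force: [0.3, -0.1, -2.0]
finger_gap: 36.4
```

Emit:
apply_moves(
  targets=[
    [[0, 0, 0, 5, 0.5], [0, 0, 0, 5, 0.5], [0, 0, 0, 0, 0.5]],
  ],
)

```text
time: 34.25
tool_pos: [369.6, 183.8, 275.6]
eef_rot: [-0.499, 0.501, -0.501, 0.499]
force: [-0.0, 0.8, -1.7]
finger_gap: 37.3
```

Run:
```python
from h import *
from scipy.spatial.transform import Rotation as R
o=observe();print(o['tool_pos'],o['force'],o['finger_gap'],o['joint_positions'].round(2),R.from_quat(o['eef_rot']).as_matrix().round(3).tolist())
p,d=camera('side');save('s13.png',p[130:330,150:450].repeat(2,0).repeat(2,1)); cv2.imwrite('pics/s13full.png',cv2.cvtColor(p,cv2.COLOR_RGB2BGR))
```

```text
[369.63403545 183.75287291 275.59203125] [-0.01933564  0.82554857 -1.68542842] 37.28647582668279 [ 0.26  0.11 -0.52  0.94  0.    1.83] [[-0.004, -0.0, 1.0], [-1.0, 0.0, -0.004], [-0.0, -1.0, -0.0]]
```

View pics/s13.png

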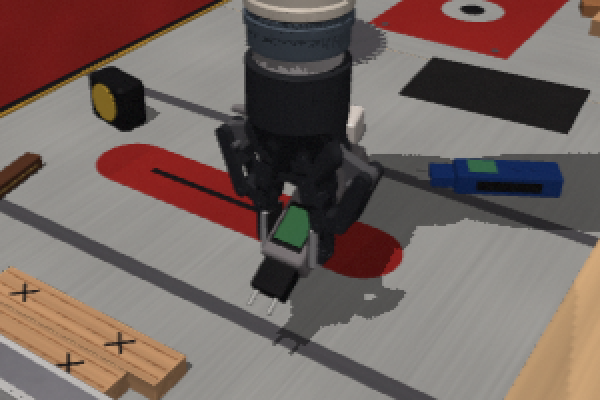

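The meter is now clearly tilted pins-down, with the pins at about (260,308) in the crop. I compute where the tip sits relative to the TCP.

Run:
```python
from h import *
p=cv2.cvtColor(cv2.imread('pics/s13full.png'),cv2.COLOR_BGR2RGB)
save('c13.png',cv2.resize(p[215:300,255:325],None,fx=8,fy=8,interpolation=cv2.INTER_CUBIC))
print(rayx('side',279.5,283.5,369.6).round(1))
```

```text
[369.6 234.6  85.6]
```

View pics/c13.png

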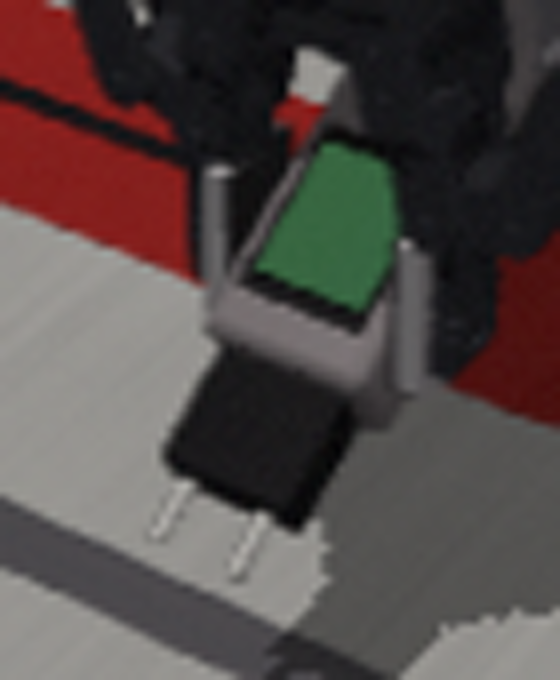

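Emit:
apply_moves(
  targets=[
    [[-2, 0, 3.2, 0, 0.5], [-2, 0, 3.3, 0, 0.5], [-2, 0, 3.3, 0, 0.5], [-2.2, 0, 3.3, 0, 0.5], [0, 2, 0, 0, 0.5], [0, 2, 0, 0, 0.5], [0, 1, 0, 0, 0.5], [0, 0.3, 0, 0, 0.5], [0, 0, 0, 0, 0.5]],
  ],
)

```text
time: 35.2
tool_pos: [500.9, 265.2, 222.8]
eef_rot: [-0.499, 0.501, -0.501, 0.499]
force: [0.7, -0.5, -1.2]
finger_gap: 36.8
```

```bash
cat > pv.py <<'E'
from h import *
import sys
o=observe();print(o['tool_pos'].round(1),o['force'].round(1),round(o['finger_gap'],1))
p,d=camera('side');tp=o['tool_pos']
u,v=proj('side',[tp[0],tp[1]+45,40]);u=int(u);v=int(v);print('crop origin',u-45,v-40)
save(sys.argv[1],cv2.resize(p[v-40:v+40,u-45:u+45],None,fx=8,fy=8,interpolation=cv2.INTER_CUBIC))
E
python3 pv.py p1.png
```

```text
[500.9 265.2 222.8] [ 0.7 -0.5 -1.2] 36.8
crop origin 140 260
```

View pics/p1.png

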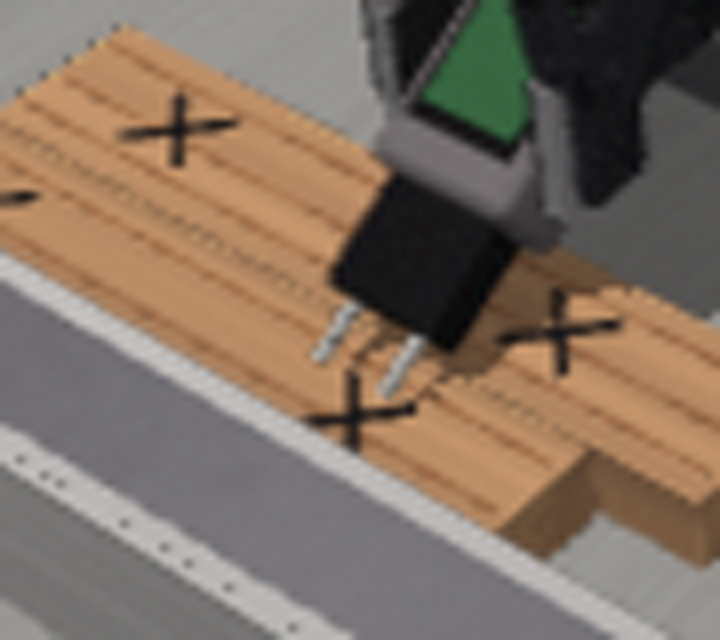

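The pins' midpoint is at (352,375) and the cross at (354,413). The 12 mm descent moves the tip about 47 px down, so the aim is good. I press.

Emit:
apply_moves(
  targets=[
    [[0.1, 0.5, 0, 0, 0.5], [0, 0.4, 0, 0, 0.5], [0, 0.1, 0, 0, 0.5], [0, 0, 0, 0, 0.5]],
  ],
)

```text
time: 35.65
tool_pos: [501.2, 264.2, 213.4]
eef_rot: [0.499, -0.501, 0.501, -0.5]
force: [0.1, -2.7, 4.1]
finger_gap: 36.4
```

Emit:
apply_moves(
  targets=[
    [[0, 0.1, 0, 0, 0.5], [0, 0.1, 0, 0, 0.5], [0, 0, 0, 0, 0.5]],
  ],
)

```text
time: 35.95
tool_pos: [501.2, 264.1, 212.6]
eef_rot: [0.498, -0.5, 0.501, -0.5]
force: [-3.9, -5.1, 15.4]
finger_gap: 36.6
```

```bash
python3 pv.py p2.png
```

```text
[501.2 264.1 212.6] [-3.9 -5.1 15.4] 36.6
crop origin 140 260
```

Emit:
apply_moves(
  targets=[
    [[0, 0, 0, 0, 0.5], [0, 0, 0, 0, 0.5], [0, 0, 0, 0, 0.5], [0, 0, 0, 0, 0.5], [0, 0, 0, 0, 0.5], [0, 0, 0, 0, 0.5], [0, 0, 0, 0, 0.5]],
  ],
)

```text
time: 36.7
tool_pos: [501.1, 264.1, 212.6]
eef_rot: [0.498, -0.5, 0.501, -0.5]
force: [-3.3, -5.1, 15.7]
finger_gap: 36.5
```

View pics/p2.png

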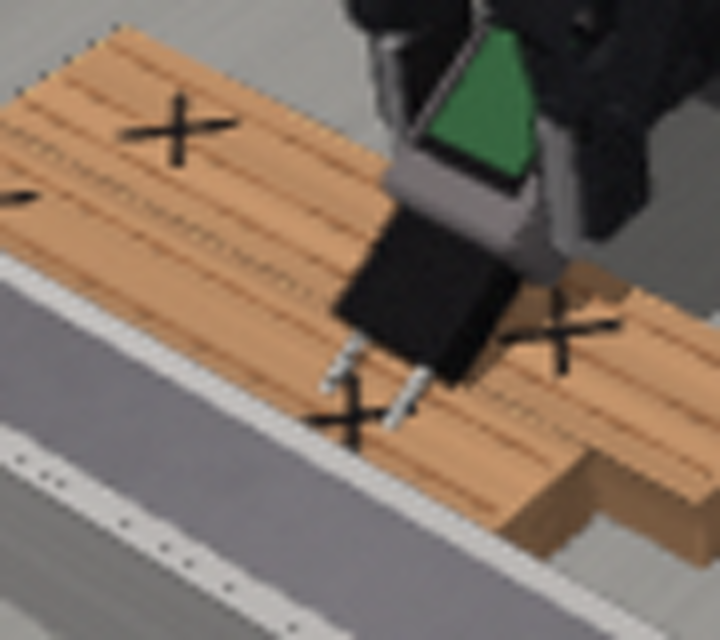

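The pins stand on the near cross of board1: mid (358,404), cross (354,413), about 2 mm off, at 15 N for a second. Next is the far cross of board1.

Emit:
apply_moves(
  targets=[
    [[0, -1.5, 0, 0, 0.5], [0, -1.5, 0, 0, 0.5], [-0.1, 0, 4, 0, 0.5], [-0.1, 0, 4, 0, 0.5], [0, 0, 3.5, 0, 0.5], [0, 1.2, 0, 0, 0.5], [0, 0.8, 0, 0, 0.5], [0, 0, 0, 0, 0.5]],
  ],
)

```text
time: 37.5
tool_pos: [614.8, 265.7, 218.9]
eef_rot: [-0.5, 0.501, -0.5, 0.498]
force: [-0.0, 0.0, -2.0]
finger_gap: 36.5
```

```bash
python3 pv.py p3.png
```

```text
[614.8 265.7 218.9] [-0.  0. -2.] 36.5
crop origin 93 234
```

View pics/p3.png

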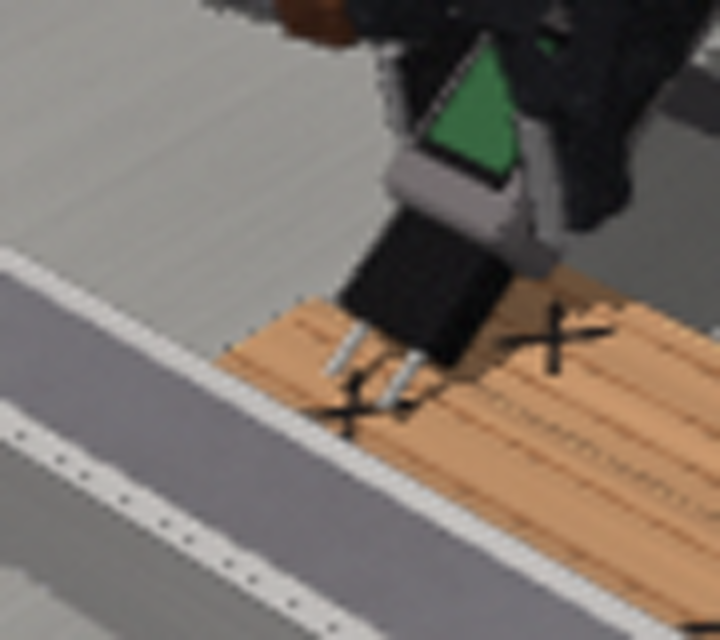

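The aim is right, so I press.

Emit:
apply_moves(
  targets=[
    [[0, 0.3, 0.1, 0, 0.5], [0, 0.2, 0, 0, 0.5], [0, 0.1, 0, 0, 0.5], [0, 0, 0, 0, 0.5]],
  ],
)

```text
time: 37.95
tool_pos: [616.8, 266.0, 214.8]
eef_rot: [0.499, -0.501, 0.501, -0.499]
force: [0.4, -0.5, -1.7]
finger_gap: 36.7
```

```bash
python3 pv.py p4.png
```

```text
[616.8 266.  214.8] [ 0.4 -0.5 -1.7] 36.7
crop origin 92 234
```

View pics/p4.png

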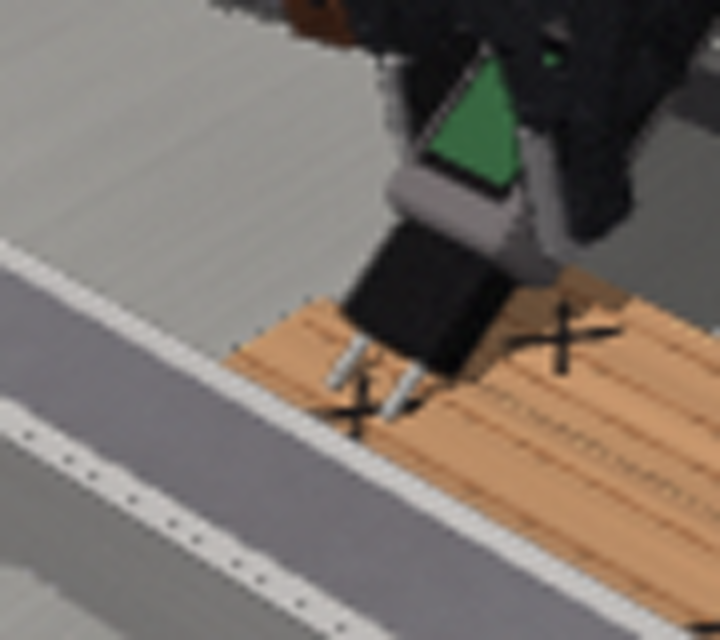

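Emit:
apply_moves(
  targets=[
    [[0, 0.1, 0, 0, 0.5], [0, 0.1, 0, 0, 0.5], [0, 0, 0, 0, 0.5], [0, 0, 0, 0, 0.5]],
  ],
)

```text
time: 38.4
tool_pos: [617.0, 265.9, 213.5]
eef_rot: [0.499, -0.501, 0.501, -0.5]
force: [-2.7, -1.4, 5.3]
finger_gap: 36.6
```

Emit:
apply_moves(
  targets=[
    [[0, 0.05, 0, 0, 0.5], [0, 0, 0, 0, 0.5], [0, 0, 0, 0, 0.5], [0, 0, 0, 0, 0.5], [0, 0, 0, 0, 0.5], [0, 0, 0, 0, 0.5], [0, 0, 0, 0, 0.5], [0, 0, 0, 0, 0.5], [0, 0, 0, 0, 0.5]],
  ],
)

```text
time: 39.3
tool_pos: [616.9, 265.9, 213.3]
eef_rot: [0.499, -0.501, 0.501, -0.5]
force: [-3.1, -2.6, 7.5]
finger_gap: 36.4
```

```bash
python3 pv.py p5.png
```

```text
[616.9 265.9 213.3] [-3.1 -2.6  7.5] 36.4
crop origin 92 234
```

View pics/p5.png

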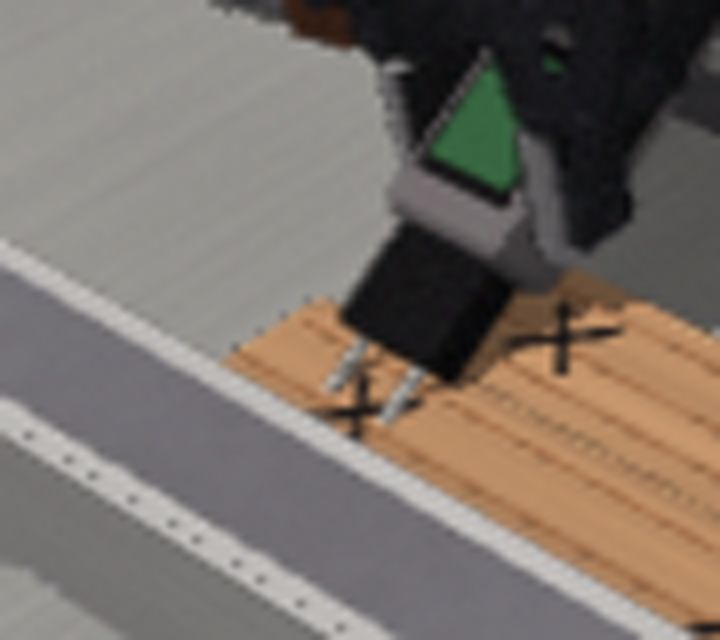

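Far cross of board1 done: mid (360,403), cross (360,411), 7.5 N for a second. Now the near cross of board3, which is the next board out.

Emit:
apply_moves(
  targets=[
    [[0, -1.5, 0, 0, 0.5], [0, -1.5, 0, 0, 0.5], [1.1, 0, -3.4, 0, 0.5], [1.1, 0, -3.4, 0, 0.5], [1.0, 0, -3.3, 0, 0.5], [0.9, 0, -3.2, 0, 0.5], [0, 1.2, 0, 0, 0.5], [0, 1.2, 0, 0, 0.5], [0, 0, 0, 0, 0.5]],
  ],
)

```text
time: 40.25
tool_pos: [484.1, 225.3, 216.6]
eef_rot: [-0.5, 0.501, -0.501, 0.499]
force: [0.3, 1.1, -0.8]
finger_gap: 36.8
```

```bash
python3 pv.py p6.png
```

```text
[484.1 225.3 216.6] [ 0.3  1.1 -0.8] 36.8
crop origin 165 250
```

View pics/p6.png

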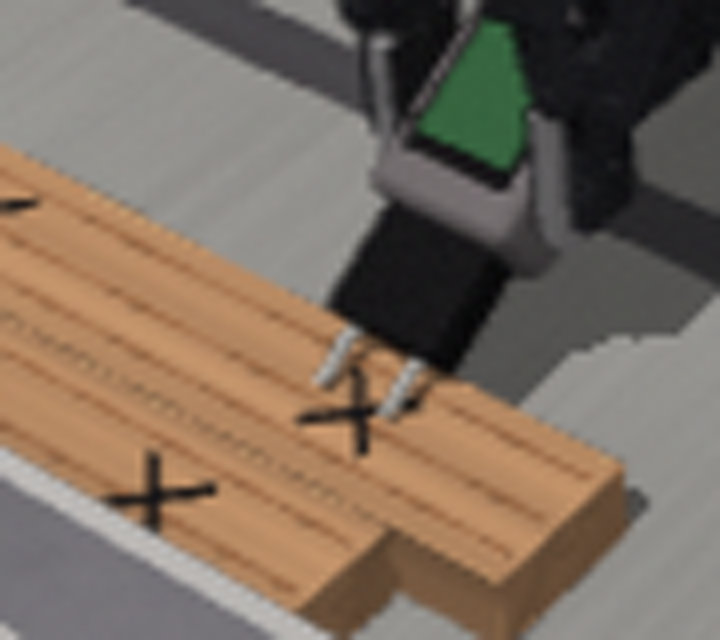

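Emit:
apply_moves(
  targets=[
    [[0, 0.2, 0, 0, 0.5], [0, 0.15, 0, 0, 0.5], [0, 0, 0, 0, 0.5], [0, 0, 0, 0, 0.5]],
  ],
)

```text
time: 40.7
tool_pos: [484.0, 225.4, 214.7]
eef_rot: [0.499, -0.501, 0.501, -0.499]
force: [0.1, -0.3, -1.4]
finger_gap: 36.6
```

Emit:
apply_moves(
  targets=[
    [[0, 0.05, 0, 0, 0.5], [0, 0, 0, 0, 0.5], [0, 0, 0, 0, 0.5], [0, 0, 0, 0, 0.5], [0, 0, 0, 0, 0.5], [0, 0, 0, 0, 0.5], [0, 0, 0, 0, 0.5], [0, 0, 0, 0, 0.5], [0, 0, 0, 0, 0.5]],
  ],
)

```text
time: 41.6
tool_pos: [483.9, 225.3, 214.2]
eef_rot: [0.499, -0.501, 0.501, -0.499]
force: [0.7, -1.0, 0.7]
finger_gap: 36.7
```

```bash
python3 pv.py p7.png
```

```text
[483.9 225.3 214.2] [ 0.7 -1.   0.7] 36.7
crop origin 165 250
```

View pics/p7.png

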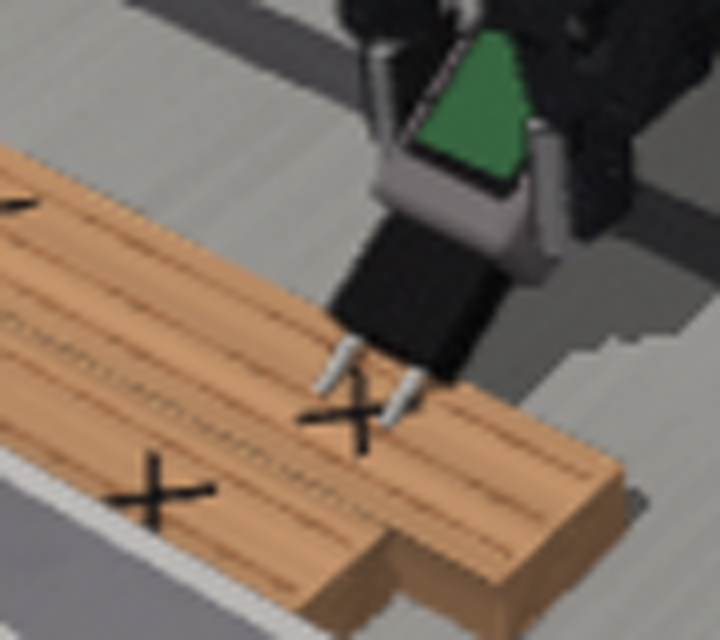

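Force is barely building, so I press a little more and hold.

Emit:
apply_moves(
  targets=[
    [[0, 0.1, 0, 0, 0.5], [0, 0, 0, 0, 0.5], [0, 0, 0, 0, 0.5], [0, 0, 0, 0, 0.5], [0, 0, 0, 0, 0.5], [0, 0, 0, 0, 0.5], [0, 0, 0, 0, 0.5], [0, 0, 0, 0, 0.5], [0, 0, 0, 0, 0.5], [0, 0, 0, 0, 0.5], [0, 0, 0, 0, 0.5]],
  ],
)

```text
time: 42.75
tool_pos: [483.9, 225.3, 213.5]
eef_rot: [0.499, -0.501, 0.501, -0.499]
force: [-0.2, -1.5, 5.4]
finger_gap: 36.7
```

Emit:
apply_moves(
  targets=[
    [[0, -1.5, 0, 0, 0.5], [0, -1.5, 0, 0, 0.5], [0, 0, 4, 0, 0.5], [0, 0, 4, 0, 0.5], [0, 0, 3.5, 0, 0.5], [0, 1.2, 0, 0, 0.5], [0, 1.2, 0, 0, 0.5], [0, 0, 0, 0, 0.5]],
  ],
)

```text
time: 43.55
tool_pos: [597.3, 224.8, 216.4]
eef_rot: [-0.501, 0.502, -0.5, 0.498]
force: [-0.6, 0.2, -2.9]
finger_gap: 36.7
```

```bash
python3 pv.py p8.png
```

```text
[597.3 224.8 216.4] [-0.6  0.2 -2.9] 36.7
crop origin 118 225
```

View pics/p8.png

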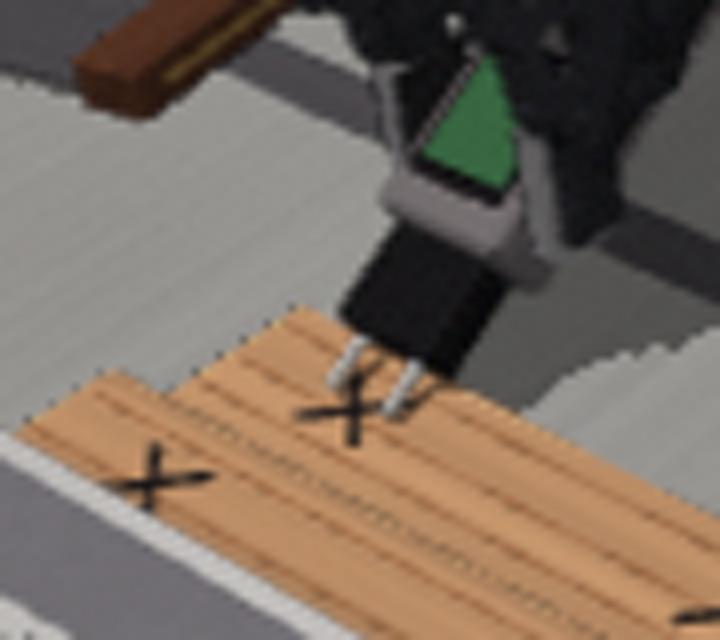

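Emit:
apply_moves(
  targets=[
    [[0, 0.2, 0.1, 0, 0.5], [0, 0.1, 0, 0, 0.5], [0, 0.05, 0, 0, 0.5], [0, 0, 0, 0, 0.5], [0, 0, 0, 0, 0.5]],
  ],
)

```text
time: 44.1
tool_pos: [599.8, 225.0, 216.0]
eef_rot: [0.499, -0.501, 0.501, -0.499]
force: [0.1, -0.0, -1.9]
finger_gap: 36.7
```

Emit:
apply_moves(
  targets=[
    [[0, 0.05, 0, 0, 0.5], [0, 0, 0, 0, 0.5], [0, 0, 0, 0, 0.5], [0, 0, 0, 0, 0.5], [0, 0, 0, 0, 0.5], [0, 0, 0, 0, 0.5], [0, 0, 0, 0, 0.5], [0, 0, 0, 0, 0.5]],
  ],
)

```text
time: 44.9
tool_pos: [599.8, 225.0, 215.2]
eef_rot: [0.499, -0.501, 0.501, -0.499]
force: [0.5, -0.3, -1.9]
finger_gap: 36.6
```

```bash
python3 pv.py p9.png
```

```text
[599.8 225.  215.2] [ 0.5 -0.3 -1.9] 36.6
crop origin 117 225
```

View pics/p9.png

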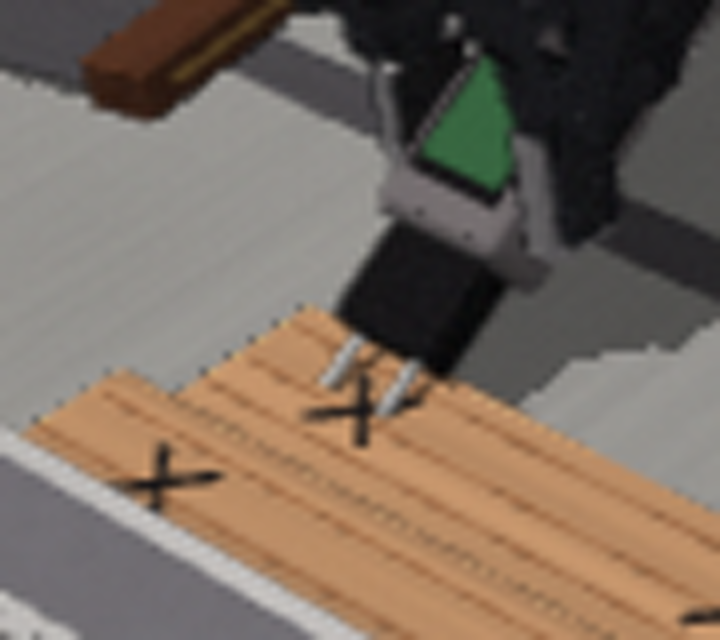

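Still above the wood, so I lower 2 mm more.

Emit:
apply_moves(
  targets=[
    [[0, 0.1, 0, 0, 0.5], [0, 0.1, 0, 0, 0.5], [0, 0, 0, 0, 0.5], [0, 0, 0, 0, 0.5]],
  ],
)

```text
time: 45.35
tool_pos: [599.9, 225.0, 213.6]
eef_rot: [0.499, -0.501, 0.501, -0.499]
force: [-0.9, -0.5, 4.4]
finger_gap: 36.8
```

Emit:
apply_moves(
  targets=[
    [[0, 0.05, 0, 0, 0.5], [0, 0, 0, 0, 0.5], [0, 0, 0, 0, 0.5], [0, 0, 0, 0, 0.5], [0, 0, 0, 0, 0.5], [0, 0, 0, 0, 0.5], [0, 0, 0, 0, 0.5], [0, 0, 0, 0, 0.5], [0, 0, 0, 0, 0.5], [0, 0, 0, 0, 0.5]],
  ],
)

```text
time: 46.35
tool_pos: [599.9, 224.9, 213.4]
eef_rot: [0.499, -0.501, 0.501, -0.499]
force: [-1.6, -1.9, 7.9]
finger_gap: 36.4
```

```bash
python3 pv.py p10.png
```

```text
[599.9 224.9 213.4] [-1.6 -1.9  7.9] 36.4
crop origin 117 225
```

View pics/p10.png

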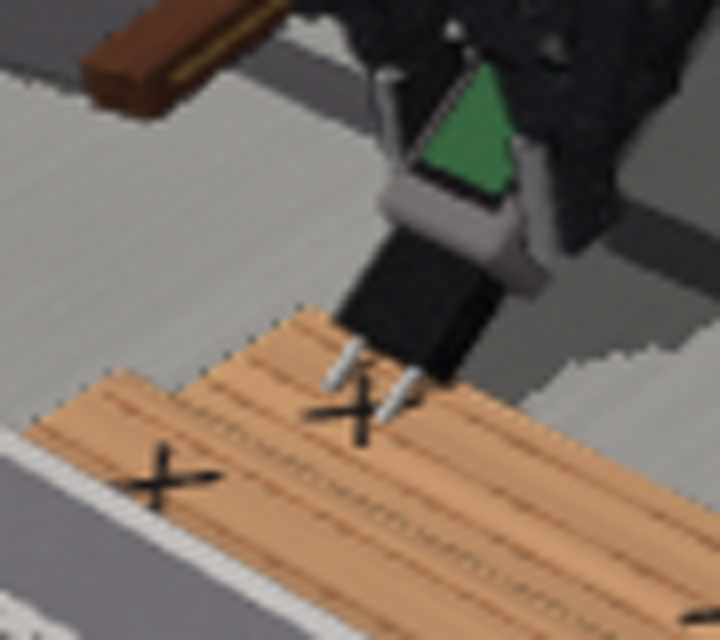

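All crosses are done: the last press had mid (356,403) against cross (361,411) at 7.9 N. Now the meter goes back to the mat.

Emit:
apply_moves(
  targets=[
    [[0, -3, 0, 0, 0.5], [2, -4, 0, 0, 0.5], [4, 0, 0, 0, 0.5], [0, 0, 0, -8.2, 0.5], [0, 0, 0, -8.2, 0.5], [0, 0, 0, -8.2, 0.5], [0, 0, 0, -8.2, 0.5], [0, 0, 0, -8.2, 0.5], [0, 0, 0, -8.2, 0.5], [0, 0, 0, -8.2, 0.5], [0, 0, 0, -8.2, 0.5], [0, 0, 0, -8.2, 0.5], [0, 0, 0, -8.2, 0.5], [0, 0, 0, -8.0, 0.5], [0, 0, 0, 0, 0.5]],
  ],
)

```text
time: 47.9
tool_pos: [599.6, 165.0, 282.2]
eef_rot: [0.707, -0.001, 0.0, -0.707]
force: [0.4, -0.0, -1.3]
finger_gap: 36.3
```

Emit:
apply_moves(
  targets=[
    [[-1.5, 0, -4, 0, 0.5], [-1.5, 0, -4, 0, 0.5], [-1.5, 0, -4, 0, 0.5], [-1.5, 0, -4, 0, 0.5], [-1.5, 0, -4, 0, 0.5], [-1.5, 0, -4, 0, 0.5], [-1.5, 0, -4, 0, 0.5], [-1.5, 0, -4, 0, 0.5], [-1.5, 0, -4, 0, 0.5], [-1.5, 0, -4, 0, 0.5], [-1.5, 0, -4, 0, 0.5], [-1.5, 0, -4, 0, 0.5], [-1.5, 0, -4, 0, 0.5], [-1.5, 0, -1.5, 0, 0.5], [0, 0, 0, 0, 0.5], [0, 0, 0, 0, 0.5]],
  ],
)

```text
time: 49.5
tool_pos: [387.7, -369.4, 282.4]
eef_rot: [-0.707, 0.003, -0.003, 0.707]
force: [-0.1, -0.4, -1.7]
finger_gap: 36.9
```

Emit:
apply_moves(
  targets=[
    [[0.3, 3, 0, 0, 0.5], [0, 3, 0, 0, 0.5], [0, 1.5, 0, 0, 0.5], [0, 0.5, 0, 0, 0.5], [0, 0.3, 0, 0, 0.5], [0, 0.3, 0, 0, 0.5], [0, 0, 0, 0, 0.5]],
  ],
  grip_force=20,
)

```text
time: 50.2
tool_pos: [391.3, -369.3, 197.3]
eef_rot: [0.707, -0.001, 0.001, -0.707]
force: [0.2, 0.4, -0.3]
finger_gap: 36.6
```

Emit:
apply_moves(
  targets=[
    [[0, 0.3, 0, 0, 0.5], [0, 0.3, 0, 0, 0.5], [0, 0.3, 0, 0, 0.5], [0, 0, 0, 0, 0.5]],
  ],
)

```text
time: 50.6
tool_pos: [392.2, -370.4, 190.2]
eef_rot: [0.709, 0.001, 0.003, -0.705]
force: [3.6, -0.1, 15.0]
finger_gap: 36.6
```

Emit:
apply_moves(
  targets=[
    [[0, 0.2, 0, 0, 0.3], [0, 0.2, 0, 0, 0.2], [0, 0.2, 0, 0, 0.2], [0, 0, 0, 0, 0.2]],
  ],
)

```text
time: 51.0
tool_pos: [393.1, -371.0, 185.2]
eef_rot: [0.71, 0.002, 0.004, -0.705]
force: [8.6, -0.9, 18.0]
finger_gap: 36.5
```

Emit:
apply_moves(
  targets=[
    [[0, 0.3, 0, 0, 0.2], [0, 0.3, 0, 0, 0.2], [0, 0, 0, 0, 0.2]],
  ],
)

```text
time: 51.3
tool_pos: [393.3, -371.2, 179.5]
eef_rot: [0.71, 0.002, 0.004, -0.704]
force: [9.4, -0.6, 21.5]
finger_gap: 36.5
```

Emit:
apply_moves(
  targets=[
    [[0, -0.1, 0, 0, 0.1], [0, 0, 0, 0, 0.0], [0, 0, 0, 0, -0.3], [0, 0, 0, 0, -0.3], [0, -3, 0, 0, -0.3], [0, -4, 0, 0, -1], [4, 0, 0, 0, -1], [4, 0, 3, 0, -1], [4, 0, 3, 0, -1], [0, 0, 4, 0, -1], [0, 0, 4, 0, -1], [0, 0, 0, 0, -1]],
  ],
)

```text
time: 52.5
tool_pos: [511.1, -225.6, 246.2]
eef_rot: [-0.706, 0.0, 0.001, 0.708]
force: [-0.0, -0.5, 0.3]
finger_gap: 85.5
```

Run:
```python
from h import *
o=observe();print(o['tool_pos'],o['force'])
p,d=camera('side');save('s14.png',p)
p,d=camera('top');save('t14.png',p)
W=cloud('top',d);yy,xx=np.mgrid[:420,:560]
comp((W[...,2]>12)&(xx>370)&(xx<440)&(yy>225)&(yy<310)&(p.min(2)>60)&(W[...,2]<50),W,'case',z=29)
```

```text
[ 511.0731131  -225.58231206  246.17278196] [-0.02790504 -0.45049014  0.34598362]
case 136 px [403. 245.] z [25.3 28.5 31.6] c [ 453.2 -358.6] size [21.  68.2] ang 66.26
```

View pics/s14.png

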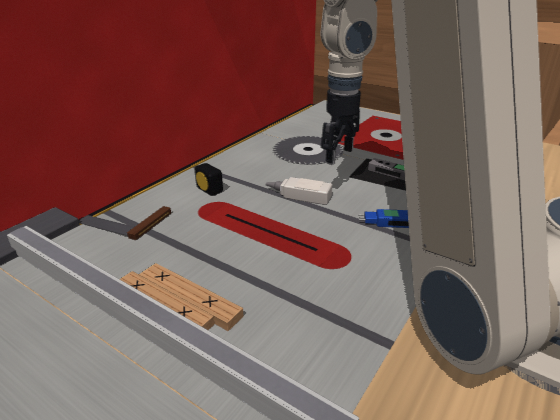

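View pics/t14.png

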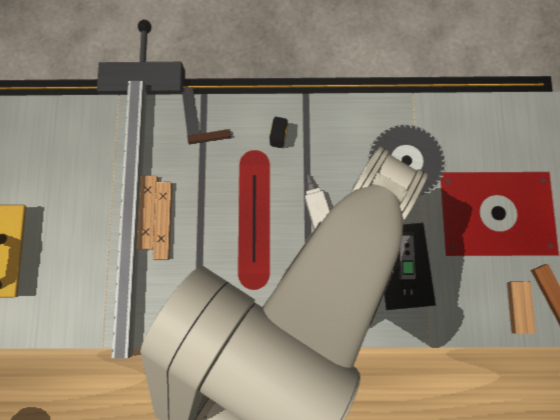

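The meter lies flat in the middle of the mat, with its case top at 28.5 mm as it should be. The bottle is still down at (317,205), and the boards are still closed up. My plan is to grip the round nozzle, where there is little torsional grip and a long lever, and lift so the base swings down. I measure its axis.

Run:
```python
from h import *
f=lambda a,b:(290+a/7-.43,165+b/7-.43)
P={}
for n,(a,b,z) in dict(base=(247,462,36),bodytop=(172,195,36),nozzbase=(152,155,18),tip=(127,72,18)).items(): P[n]=ray('top',*f(a,b),z);print(n,P[n].round(1))
d=(P['bodytop']-P['base']);print(np.linalg.norm(d),np.degrees(np.arctan2(d[1],d[0])),np.linalg.norm((P['tip']-P['base'])[:2]), np.degrees(np.arctan2(*(P['tip']-P['base'])[[1,0]])))
p=cv2.cvtColor(cv2.imread('pics/t14.png'),cv2.COLOR_BGR2RGB)
save('c14.png',cv2.resize(p[165:245,290:350],None,fx=7,fy=7,interpolation=cv2.INTER_CUBIC))
o=observe();print(o['tool_pos'],o['joint_positions'].round(2))
```

```text
base [ 495.6 -158.3   36. ]
bodytop [ 598.1 -132.    36. ]
nozzbase [ 618.2 -125.8   18. ]
tip [ 651.3 -116.6   18. ]
105.77557549196531 14.390444990130646 161.16873139668652 14.968981426115562
[ 511.53648125 -228.97970825  246.59901203] [-0.57  0.37 -0.24  0.96 -0.   -0.57]
```

View pics/c14.png

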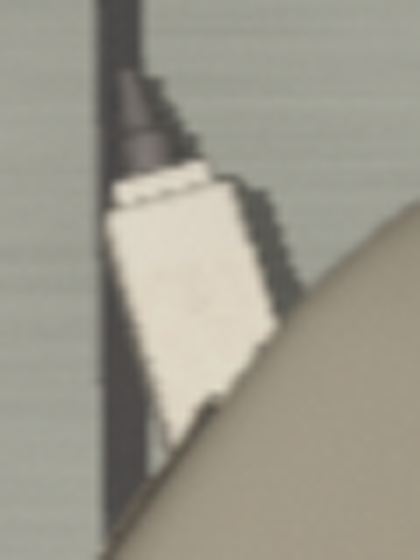

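The bottle has not moved: axis 14.7°, nozzle base at about 123 mm. I go to 133 mm along its axis.

Emit:
apply_moves(
  targets=[
    [[0, 0, 0, -7.35, -1], [0, 0, 0, -7.35, -1], [3, 0, 2, 0, -1], [3.5, 0, 2, 0, -1], [3.5, 0, 1.6, 0, -1], [3.8, 0, 1.6, 0, -1], [0, 0, 0, 0, -1], [0, 0, 0, 0, -1]],
  ],
)

```text
time: 53.4
tool_pos: [627.4, -126.0, 245.9]
eef_rot: [-0.701, -0.089, 0.09, 0.701]
force: [0.1, -0.7, 0.6]
finger_gap: 85.1
```

Run:
```python
from h import *
from scipy.spatial.transform import Rotation as R
o=observe();print(o['tool_pos'],R.from_quat(o['eef_rot']).as_matrix().round(3).tolist())
p,d=camera('side');save('s15.png',cv2.resize(p[100:240,180:380],None,fx=4,fy=4,interpolation=cv2.INTER_CUBIC))
```

```text
[ 627.39702634 -126.02339242  245.94258393] [[0.968, -0.001, -0.251], [0.251, -0.0, 0.968], [-0.001, -1.0, 0.0]]
```

View pics/s15.png

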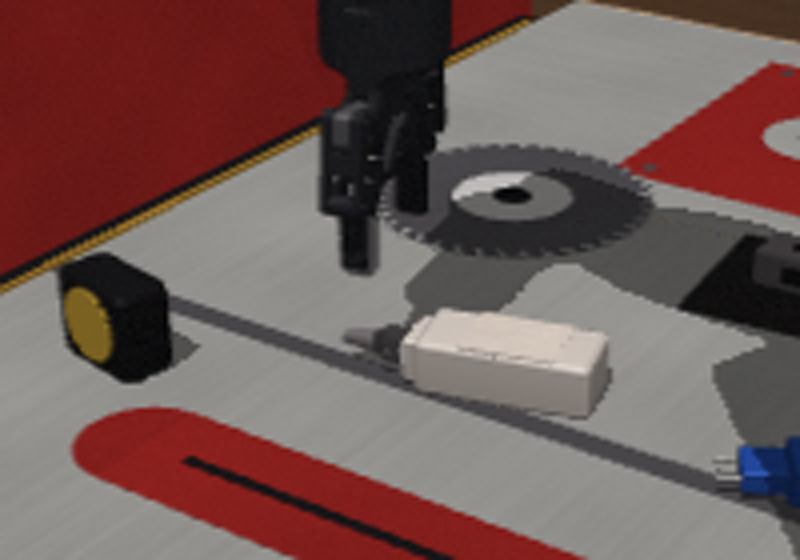

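The gripper stands over the nozzle at (375,340). I descend and close gently.

Emit:
apply_moves(
  targets=[
    [[0, 3, 0, 0, -1], [0, 2.5, 0, 0, -1], [0, 1.3, 0, 0, -1], [0, 0, 0, 0, -1], [0, 0, 0, 0, 0], [0, 0, 0, 0, 0.5], [0, 0, 0, 0, 1], [0, 0, 0, 0, 1], [0, 0, 0, 0, 1], [0, 0, 0, 0, 1], [0, 0, 0, 0, 1], [0, 0, 0, 0, 1]],
  ],
  grip_force=20,
)

```text
time: 54.65
tool_pos: [627.2, -125.4, 179.3]
eef_rot: [0.702, 0.09, -0.089, -0.701]
force: [-0.1, 0.7, 5.7]
finger_gap: 21.4
```

Emit:
apply_moves(
  targets=[
    [[0, -0.5, 0, 0, 1], [0, -1, 0, 0, 1], [0, -1, 0, 0, 1], [0, -1, 0, 0, 1], [-0.2, -1, 0, 0, 1], [-0.2, -1, 0, 0, 1], [-0.2, -1, 0, 0, 1], [0, 0, 0, 0, 1]],
  ],
)

```text
time: 55.45
tool_pos: [621.2, -127.1, 245.6]
eef_rot: [0.702, 0.09, -0.088, -0.701]
force: [0.2, -0.1, -1.8]
finger_gap: 21.7
```

Run:
```python
from h import *
o=observe();print(o['tool_pos'],o['force'],o['ft_torque'],o['finger_gap'])
p,d=camera('side');save('s16.png',cv2.resize(p[100:240,180:380],None,fx=4,fy=4,interpolation=cv2.INTER_CUBIC))
```

```text
[ 621.22133604 -127.12106838  245.57182818] [ 0.22157012 -0.09152643 -1.77014494] [ 0.12892949 -0.19213346  0.05499071] 21.669844043595923
```

View pics/s16.png

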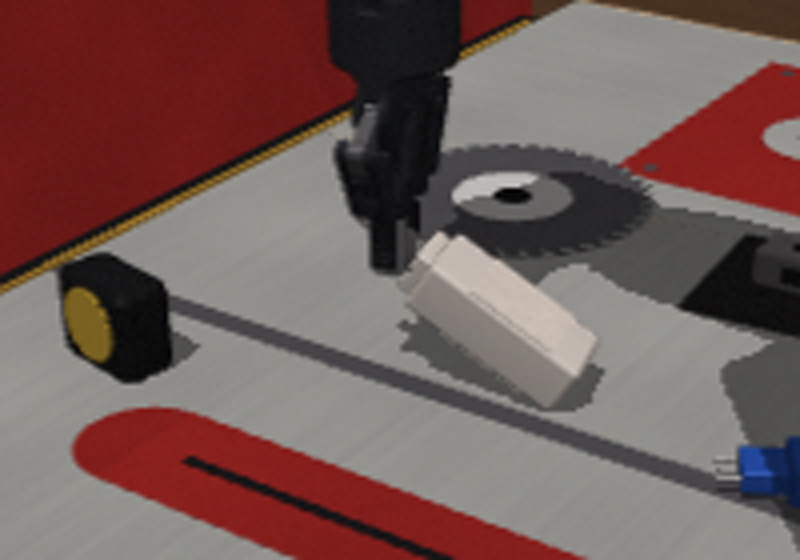

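The bottle pivots as hoped, with its base staying down. I carry on in an arc.

Emit:
apply_moves(
  targets=[
    [[-1, -1, 0, 0, 1], [-1, -1, 0, 0, 1], [-1.2, -0.8, 0, 0, 1], [-1.2, -0.7, 0, 0, 1], [-1.2, -0.5, 0, 0, 1], [-1.2, -0.3, 0, 0, 1], [0, 0, 0, 0, 1]],
  ],
)

```text
time: 56.2
tool_pos: [553.8, -144.4, 287.3]
eef_rot: [0.702, 0.089, -0.089, -0.701]
force: [0.4, 0.0, -2.2]
finger_gap: 21.6
```

Run:
```python
from h import *
o=observe();print(o['tool_pos'],o['force'],o['ft_torque'],o['finger_gap'])
p,d=camera('side');save('s17.png',cv2.resize(p[80:240,200:400],None,fx=4,fy=4,interpolation=cv2.INTER_CUBIC)[:600])
```

```text
[ 553.80797165 -144.37552397  287.34921907] [ 0.40789623  0.00508829 -2.22507297] [ 0.07132353 -0.16780573 -0.02225401] 21.583950411118078
```

View pics/s17.png

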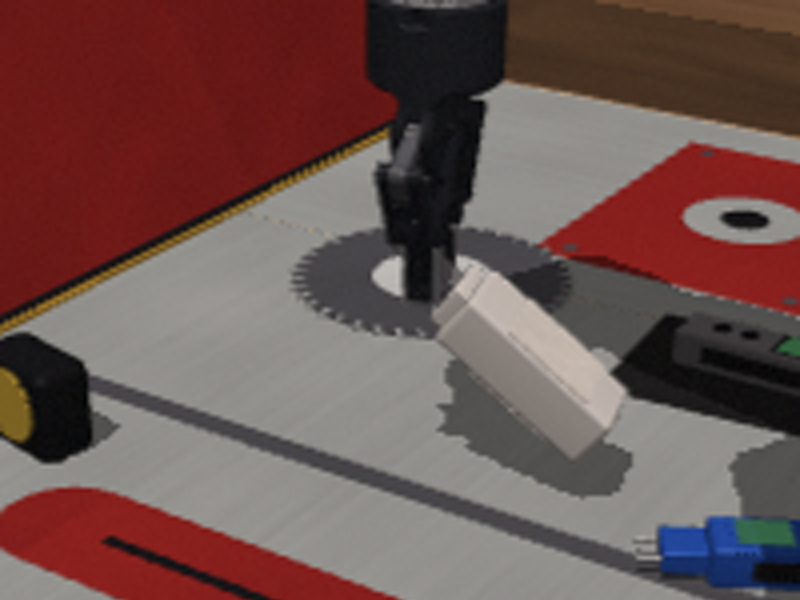

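It froze part way, held by friction at roughly 45°. Quick upward jerks, with slow returns, should ratchet it down towards hanging vertical.

Emit:
apply_moves(
  targets=[
    [[0, -5, 0, 0, 1], [0, 0, 0, 0, 1], [0, 1, 0, 0, 1], [0, 1, 0, 0, 1], [0, 1, 0, 0, 1], [0, 1, 0, 0, 1], [0, 0, 0, 0, 1], [0, -5, 0, 0, 1], [0, 0, 0, 0, 1], [0, 1, 0, 0, 1], [0, 1, 0, 0, 1], [0, 1, 0, 0, 1], [0, 1, 0, 0, 1], [0, 0, 0, 0, 1]],
  ],
)

```text
time: 57.65
tool_pos: [554.9, -143.8, 304.2]
eef_rot: [-0.701, -0.088, 0.091, 0.702]
force: [-1.1, -0.4, -2.7]
finger_gap: 21.6
```

Run:
```python
from h import *
o=observe();print(o['tool_pos'],o['force'],o['ft_torque'],o['finger_gap'])
p,d=camera('side');save('s18.png',cv2.resize(p[60:220,200:400],None,fx=4,fy=4,interpolation=cv2.INTER_CUBIC)[:600])
```

```text
[ 554.86422272 -143.84867371  304.16364122] [-1.06566002 -0.44623921 -2.70715908] [ 0.00869324 -0.02865367 -0.04413161] 21.59094255344533
```

View pics/s18.png

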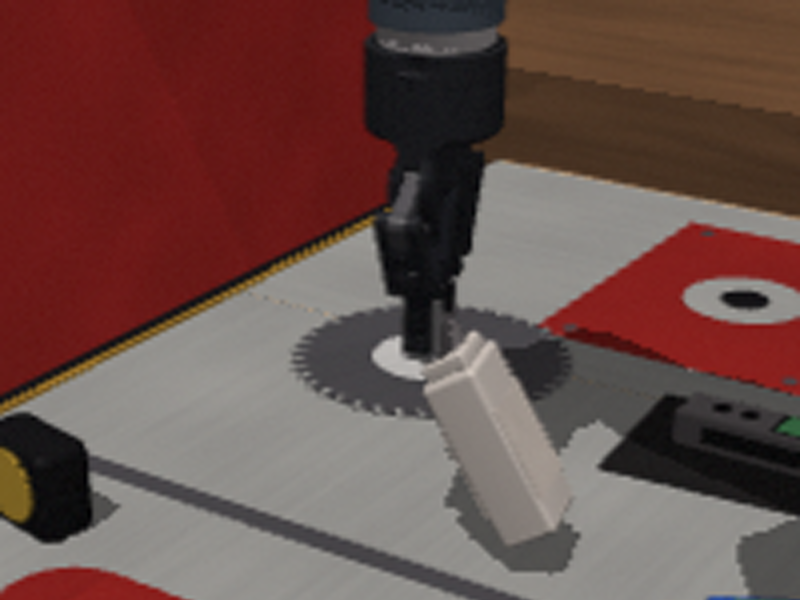

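Excellent: it is much nearer vertical. A few more jerks.

Emit:
apply_moves(
  targets=[
    [[0, -5, 0, 0, 1], [0, 0, 0, 0, 1], [0, 1, 0, 0, 1], [0, 1, 0, 0, 1], [0, 1, 0, 0, 1], [0, 1, 0, 0, 1], [0, 0, 0, 0, 1], [0, -5, 0, 0, 1], [0, 0, 0, 0, 1], [0, 1, 0, 0, 1], [0, 1, 0, 0, 1], [0, 1, 0, 0, 1], [0, 1, 0, 0, 1], [0, 0, 0, 0, 1]],
  ],
)

```text
time: 59.1
tool_pos: [554.9, -143.8, 324.2]
eef_rot: [-0.701, -0.088, 0.091, 0.702]
force: [-1.2, -0.2, -2.2]
finger_gap: 21.9
```

Run:
```python
from h import *
o=observe();print(o['tool_pos'],o['force'],o['ft_torque'],o['finger_gap'])
p,d=camera('side');save('s19.png',cv2.resize(p[60:220,200:400],None,fx=4,fy=4,interpolation=cv2.INTER_CUBIC)[:600])
```

```text
[ 554.88098813 -143.82641231  324.1850794 ] [-1.15364563 -0.21537822 -2.18145928] [-0.01132929 -0.03737598 -0.02079568] 21.919342770072124
```

View pics/s19.png

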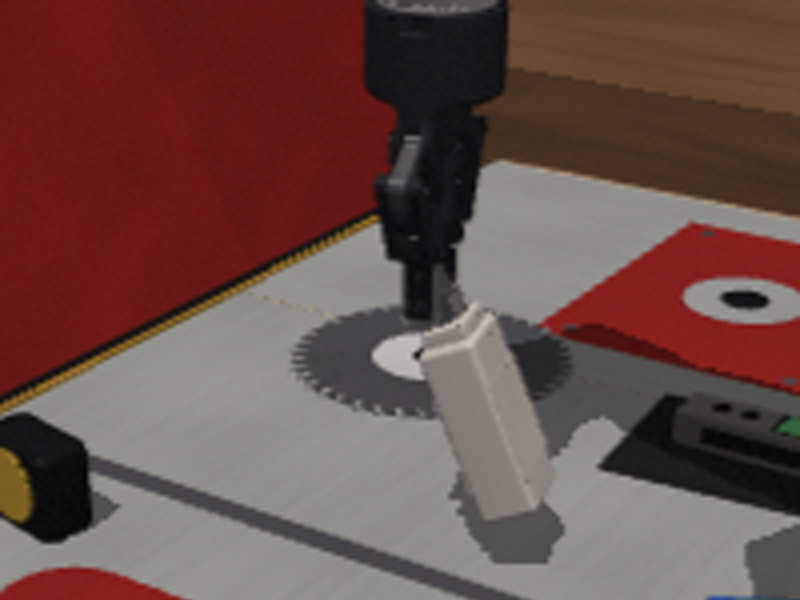

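Emit:
apply_moves(
  targets=[
    [[-5, 0, 0, 0, 1], [-4, 0, 0, 0, 1], [-3, 0, 0, 0, 1], [-2, 0, 0, 0, 1], [-1, 0, 0, 0, 1], [-0.4, 0, 0, 0, 1], [0, 0, 0, 0, 1], [0, -5, 0, 0, 1], [0, 0, 0, 0, 1], [0, 1, 0, 0, 1], [0, 1, 0, 0, 1], [0, 1, 0, 0, 1], [0, 1, 0, 0, 1], [0, 1, 0, 0, 1], [0, 0, 0, 0, 1]],
  ],
)

```text
time: 60.65
tool_pos: [405.9, -182.4, 324.9]
eef_rot: [-0.701, -0.089, 0.09, 0.702]
force: [0.1, 0.3, -2.6]
finger_gap: 21.5
```

Run:
```python
from h import *
o=observe();print(o['tool_pos'],o['force'],o['ft_torque'],o['finger_gap'])
p,d=camera('side');save('s20.png',cv2.resize(p[60:220,250:450],None,fx=4,fy=4,interpolation=cv2.INTER_CUBIC)[:600])
```

```text
[ 405.88415513 -182.39250375  324.85663703] [ 0.0678386   0.31669009 -2.60089108] [ 0.05063079 -0.02162954 -0.01742361] 21.469781481977726
```

View pics/s20.png

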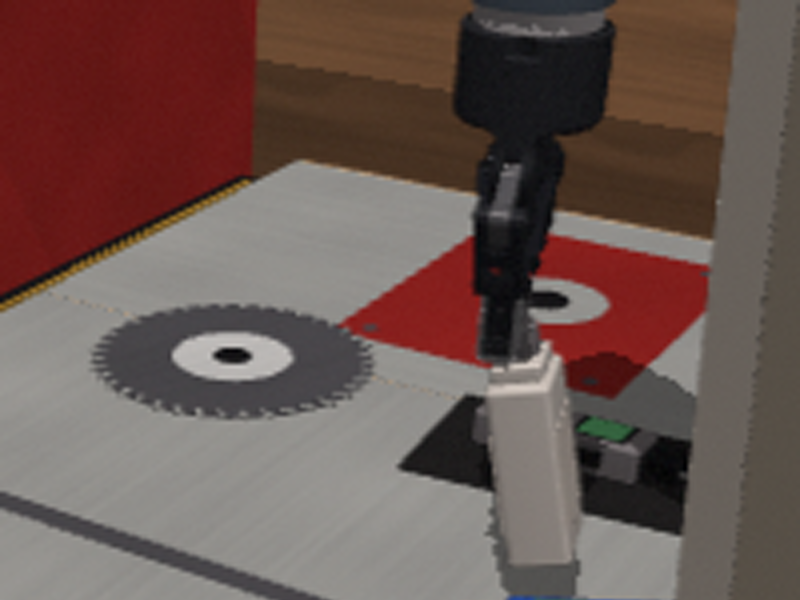

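Now nearly vertical. I carry it gently back to the clear spot and set it down.

Emit:
apply_moves(
  targets=[
    [[0.5, 0, 0, 0, 1], [1, 0, 0, 0, 1], [1.5, 0, 0, 0, 1], [2, 0, 0, 0, 1], [2, 0, 0, 0, 1], [2, 0, 0, 0, 1], [1.5, 0, 0, 0, 1], [1, 0, 0, 0, 1], [0.5, 0, 0, 0, 1], [0, 0, 0, 0, 1], [0, 0.5, 0, 0, 1], [0, 0.5, 0, 0, 1], [0, 0.5, 0, 0, 1], [0, 0.5, 0, 0, 1], [0, 0.5, 0, 0, 1], [0, 0, 0, 0, 1]],
  ],
)

```text
time: 62.3
tool_pos: [522.1, -152.5, 300.9]
eef_rot: [-0.701, -0.089, 0.09, 0.702]
force: [-0.9, 0.3, -2.0]
finger_gap: 21.8
```

Run:
```python
from h import *
o=observe();print(o['tool_pos'],o['force'],o['ft_torque'],o['finger_gap'])
p,d=camera('side');save('s21.png',cv2.resize(p[90:240,210:410],None,fx=4,fy=4,interpolation=cv2.INTER_CUBIC)[:600])
```

```text
[ 522.12748862 -152.49565584  300.86205807] [-0.86954433  0.30953649 -1.98999485] [ 0.03953148  0.01710663 -0.03691784] 21.839622297505382
```

View pics/s21.png

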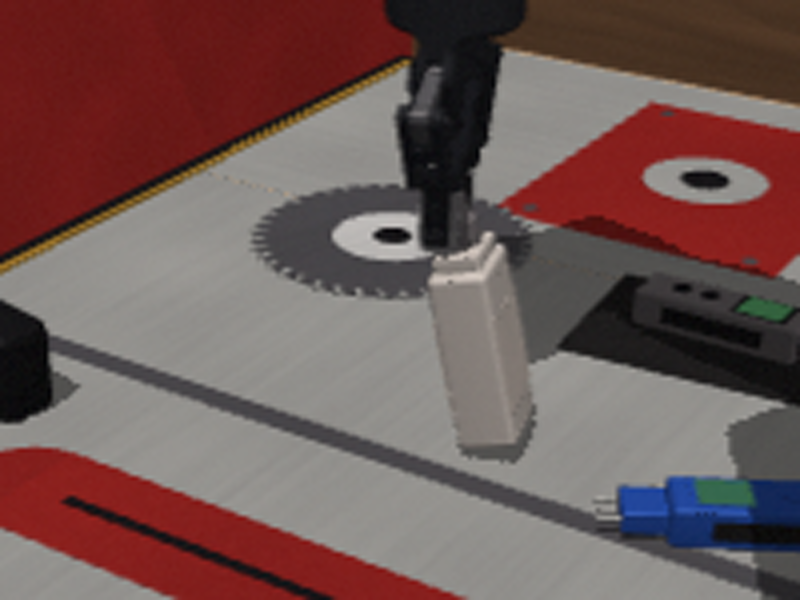

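Emit:
apply_moves(
  targets=[
    [[0, 0.4, 0, 0, 1], [0, 0.3, 0, 0, 1], [0, 0, 0, 0, 1]],
  ],
)

```text
time: 62.65
tool_pos: [522.3, -152.5, 294.2]
eef_rot: [-0.701, -0.089, 0.09, 0.702]
force: [-0.8, -0.0, -2.9]
finger_gap: 22.1
```

Emit:
apply_moves(
  targets=[
    [[0, 0.3, 0, 0, 1], [0, 0.2, 0, 0, 1], [0, 0, 0, 0, 1]],
  ],
)

```text
time: 62.95
tool_pos: [523.7, -152.6, 293.0]
eef_rot: [0.702, 0.092, -0.087, -0.7]
force: [2.0, 3.2, 21.8]
finger_gap: 21.6
```

Emit:
apply_moves(
  targets=[
    [[0, -0.15, 0, 0, 1], [0, 0, 0, 0, 1], [0, 0, 0, 0, 1]],
  ],
)

```text
time: 63.25
tool_pos: [523.1, -152.6, 293.2]
eef_rot: [0.702, 0.091, -0.088, -0.701]
force: [0.4, 1.6, 12.1]
finger_gap: 21.8
```

Run:
```python
from h import *
o=observe();print(o['tool_pos'],o['force'],o['ft_torque'],o['finger_gap'])
p,d=camera('side');save('s22.png',cv2.resize(p[120:220,280:370],None,fx=6,fy=6,interpolation=cv2.INTER_CUBIC)[:600])
# reference: vertical lines projected at bottle
for z in(0,110): print(proj('side',[522,-152,z]).round(1))
print('crop verticals',[(6*(proj('side',[522,-152,z])-[280,120])).round(0).tolist() for z in(0,110)])
```

```text
[ 523.13187089 -152.63282602  293.23945341] [ 0.36933089  1.62915431 12.09893873] [ 0.39134468 -0.0779828  -0.05400595] 21.784859404391543
[319.2 199. ]
[321.1 157.4]
crop verticals [[235.0, 474.0], [247.0, 225.0]]
```

View pics/s22.png

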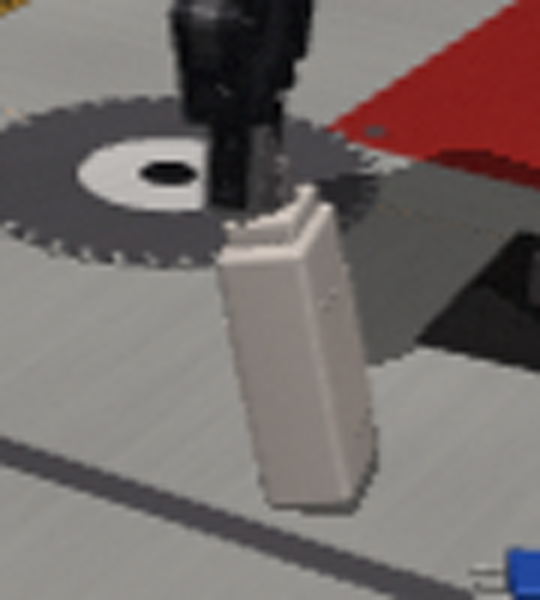

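The bottle leans about 14° with its base edge on the table. I drag the grip towards the base, keeping light pressure, to bring it upright.

Emit:
apply_moves(
  targets=[
    [[-0.3, 0, 0, 0, 1], [-0.3, 0, 0, 0, 1], [-0.3, 0, 0, 0, 1], [-0.3, 0, 0, 0, 1], [-0.3, 0, 0, 0, 1], [0, 0, 0, 0, 1]],
  ],
)

```text
time: 63.9
tool_pos: [508.6, -156.5, 293.9]
eef_rot: [0.702, 0.091, -0.087, -0.701]
force: [1.6, 3.6, 17.1]
finger_gap: 21.8
```

Emit:
apply_moves(
  targets=[
    [[-0.3, 0, 0, 0, 1], [-0.3, 0, 0, 0, 1], [-0.3, 0, 0, 0, 1], [-0.3, 0, 0, 0, 1], [0, 0, 0, 0, 1]],
  ],
)

```text
time: 64.4
tool_pos: [496.7, -159.3, 293.5]
eef_rot: [0.702, 0.091, -0.088, -0.701]
force: [-0.7, 3.6, 15.0]
finger_gap: 21.7
```

Run:
```python
from h import *
o=observe();print(o['tool_pos'],o['force'],o['ft_torque'],o['finger_gap'])
p,d=camera('side');save('s23.png',cv2.resize(p[120:220,280:370],None,fx=6,fy=6,interpolation=cv2.INTER_CUBIC)[:600])
```

```text
[ 496.73309491 -159.34583683  293.53867552] [-0.73716384  3.60373943 15.04054221] [ 0.89250879 -0.02013254 -0.07979325] 21.729366410892734
```

View pics/s23.png

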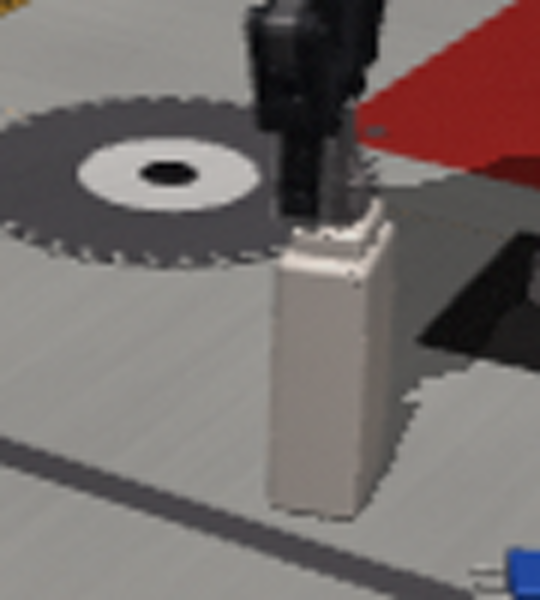

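It is upright now. I relieve the pressure and release.

Emit:
apply_moves(
  targets=[
    [[0, -0.15, 0, 0, 1], [0, 0, 0, 0, 0.5], [0, 0, 0, 0, 0.45], [0, 0, 0, 0, 0.3], [0, 0, 0, 0, 0], [0, 0, 0, 0, -0.5], [0, 0, 0, 0, -0.5], [0, 0, 0, 0, -0.5]],
  ],
)

```text
time: 65.25
tool_pos: [496.2, -159.3, 292.5]
eef_rot: [-0.701, -0.089, 0.089, 0.702]
force: [-0.3, -0.1, 0.2]
finger_gap: 64.1
```

Emit:
apply_moves(
  targets=[
    [[0, -2, 0, 0, -0.5], [0, -4, 0, 0, -0.5], [0, -4, 0, 0, -0.5], [0, -2, 0, 0, -0.5], [0, 0, 4, 0, -0.5], [0, 0, 4, 0, -1], [0, 0, 0, 0, -1]],
  ],
)

```text
time: 65.95
tool_pos: [474.8, -78.8, 413.3]
eef_rot: [-0.701, -0.09, 0.09, 0.702]
force: [-0.1, -0.8, 0.3]
finger_gap: 85.6
```

Run:
```python
from h import *
o=observe();print(o['tool_pos'],o['force'],o['joint_positions'].round(2))
p,d=camera('side');save('s24.png',p)
p,d=camera('top');save('t24.png',p)
```

```text
[474.79278383 -78.8102306  413.25146029] [-0.1280745  -0.76591009  0.28389169] [-0.34  0.14 -0.11  1.32  0.   -0.6 ]
```

View pics/s24.png

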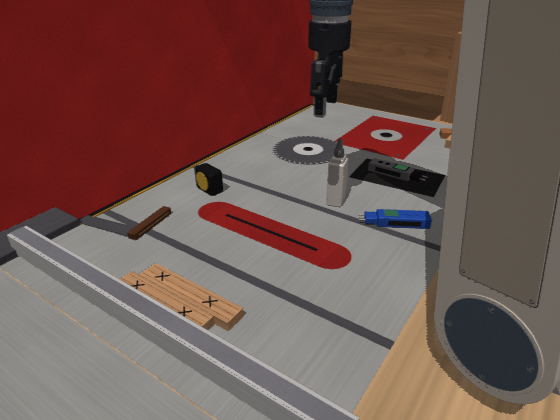

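The bottle stands at (338,180), the boards are closed and the meter is on the mat. I move the arm aside for a clear final check.

Emit:
apply_moves(
  targets=[
    [[-3.4, 0, -2.7, 0, -1], [-3.4, 0, -2.7, 0, -1], [-3.4, 0, -2.7, 0, -1], [-3.4, 0, -2.7, 0, -1], [-3.4, 0, -2.7, 0, -1], [-3.4, 0, -2.7, 0, -1], [-3.4, 0, -2.7, 0, -1], [-3.4, 0, -2.7, 0, -1], [-3.4, 0, -2.7, 0, -1], [-3.4, 0, -2.7, 0, -1], [-3.4, 0, -2.7, 0, -1], [-3.4, 0, -2.7, 0, -1], [-3.4, 0, -2.7, 0, -1], [0, 0, 0, 0, -1], [0, 0, 0, 0, -1]],
  ],
)

```text
time: 67.55
tool_pos: [134.8, -533.7, 411.7]
eef_rot: [-0.701, -0.088, 0.088, 0.702]
force: [-0.5, 0.5, -0.6]
finger_gap: 85.5
```

```bash
python3 bd.py t25.png
python3 - <<'E'
from h import *
p,d=camera('top');W=cloud('top',d);yy,xx=np.mgrid[:420,:560]
comp((W[...,2]>12)&(xx>370)&(xx<440)&(yy>225)&(yy<310)&(p.min(2)>60)&(W[...,2]<50),W,'case',z=29)
comp((p.max(2)<45)&(xx>370)&(xx<440)&(yy>218)&(yy<312),W,'mat',z=3)
m=(W[...,0]>450)&(W[...,0]<560)&(W[...,1]>-210)&(W[...,1]<-110)
comp(m&(W[...,2]>95)&(W[...,2]<122)&(p.min(2)>120),W,'bottletop',z=110,mn=20)
comp(m&(W[...,2]>125),W,'nozzle',mn=5)
print(observe()['tool_pos'])
s,ds=camera('side');save('c25.png',cv2.resize(s[120:220,290:450],None,fx=5,fy=5,interpolation=cv2.INTER_CUBIC))
E
```

```text
b 2396 px [154. 216.] z [15.9 19.3 22.5] c [536.9 296.4] size [225.8  86.3] ang 0.13
case 424 px [406. 253.] z [25.2 28.7 31.7] c [ 428.3 -369.3] size [ 36.6 112.2] ang 89.04
mat 3157 px [405. 269.] z [-0.2  3.   6.9] c [ 406.3 -370.9] size [217.  127.2] ang 5.19
bottletop 177 px [327. 234.] z [105.3 110.7 119.4] c [ 479.3 -161.4] size [35.3 50.5] ang 13.94
nozzle 65 px [330. 232.] z [131.  138.2 154. ] c [ 477.9 -161.1] size [19.2 21.9] ang 88.78
[ 136.16851853 -532.33918322  412.41348337]
```

View pics/t25.png

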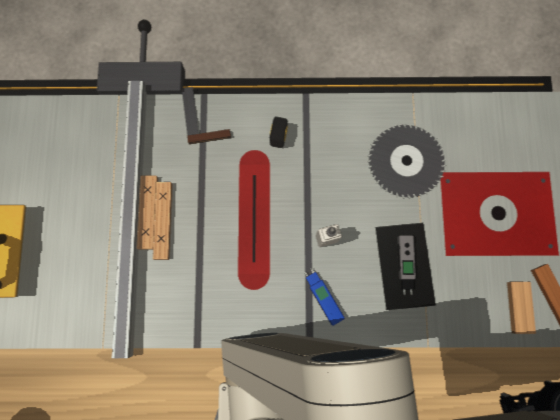

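View pics/c25.png

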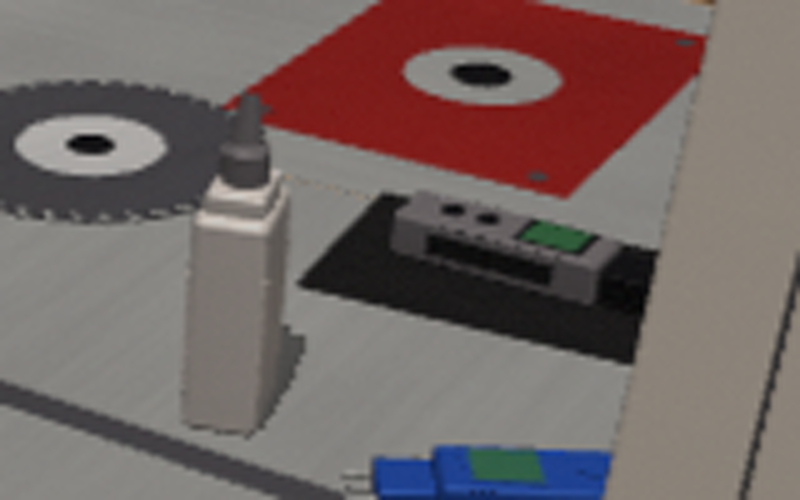

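The final check passes, so I hand in.

```bash
python3 -c "
from plant import sign_off
print(sign_off())"
```

```text
the job is handed in; nothing more can be done
None
```

I finished every step and handed the job in at about 68 s of the 208 s allowed; the interface gives no verdict.

- **Boards:** Only board1 and board3 were there. I pushed them closed against the fence. board3 was then knocked about 40 mm away, as the task warned, so I closed it up again. At the end the pair measured 86.3 mm across (84 nominal, and within 0.4 mm of the readings just after each push) and was parallel to 0.13°.
- **Meter readings:** The tool can't tilt, and neither droop nor easing the grip turned the meter; once it dropped a few centimetres back onto its mat. I pressed its tail on the fence top to pivot it about 35° pins-down. I then pressed 1a, 1b, 3a and 3b in order, about 1 s each at 5–15 N. In the side view the pins were about 2–3 mm from each cross.
- **Meter on the mat:** It lies flat, with its origin about 4 mm from the mat's centre.
- **Bottle:** It swung up by its nozzle and froze leaning, so I jerked it towards vertical and dragged it the last 14°. It stands upright; its nozzle is within 2 mm of the body's centre seen from above.
- **Left alone:** The saw blade, tape measure and try square look unmoved in the last pictures. I compared them by eye only.
- **Disagreements:** The side view read x about 5 mm higher than the top view. I aimed by comparing pins and cross in the same picture, so this should not matter. At 3a the first touch gave hardly any force, so I pressed again at 5.4 N. The pins hit the table with 34 N while I was tilting the meter.

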